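# Line up ramekins under the warming gantry and set its dial

### The job

Slide the three white ramekins back under the warming gantry so that they stand in an even row against its back rail, one centred in front of each of the three upright tabs; keep them on the table top all the way, without lifting or tipping them. Then turn the dial on the control box to the two-dot mark. Do not disturb the spice jar and the tin standing to the right.

Things in the scene. Friction and masses are not known exactly. Their poses are not given: they have to be found in the camera images.
- ramekin_a: loose white glazed ramekin, round, 69 mm across the rim, about 62 mm across the foot, 34 mm high, 0.11 kg (roughly), collides as a solid; origin at the centre of its underside, z up. The three are alike; any one may take any place
- ramekin_b: loose white glazed ramekin, round, 69 mm across the rim, about 62 mm across the foot, 34 mm high, 0.11 kg (roughly), collides as a solid; origin at the centre of its underside, z up. The three are alike; any one may take any place
- ramekin_c: loose white glazed ramekin, round, 69 mm across the rim, about 62 mm across the foot, 34 mm high, 0.11 kg (roughly), collides as a solid; origin at the centre of its underside, z up. The three are alike; any one may take any place
- warmer: fixed warming gantry; origin on the table top at its middle, x points away from the robot, y left. Rear posts at x 75, y +-205 mm carry side arms and three heater tubes overhead, reaching forward to x -45 mm; underside 166 mm above the table, front open below. Low back rail: front face at x 50, 4 to 30 mm high; 22 mm wide dark tabs on it, to 64 mm high. Box 84x84x45 high at x -165, y 300 mm
- place_left (a point): on the table under the gantry, where the foot centre of a ramekin is when it touches the back rail centred on the left tab (y +105 mm in the gantry's frame); axes as the gantry's
- place_middle (a point): on the table under the gantry, where the foot centre of a ramekin is when it touches the back rail centred on the middle tab (y +0 mm in the gantry's frame); axes as the gantry's
- place_right (a point): on the table under the gantry, where the foot centre of a ramekin is when it touches the back rail centred on the right tab (y -105 mm in the gantry's frame); axes as the gantry's
- dial (a joint): angle of the dial in rad, 0 at the off mark (a short bar), growing clockwise seen from above, to 2.0; one-dot mark at 0.6, two-dot mark at 1.2, three-dot mark at 1.8; held by light friction (0.06 N m)
- dial_grip (a point): centre of the dial's bar grip, on its vertical turning axis, 67 mm above the table; x axis along the bar towards the pointer end (white stripe), z up; turns with the dial. The bar is 52 mm long, 14 mm wide, its top 11 mm above this point; its round skirt (54 mm across) has its top 14 mm below this point
- spice_jar: bystander: spice jar with black cap, 44 mm across, 99 mm high, loose; origin at the centre of its underside; to be left alone
- tin: bystander: plain low steel tin, 86 mm across, 40 mm high, loose; origin at the centre of its underside; to be left alone
Things that resemble listed ones, but are neither listed nor needed, are in the scene too. Leave any red look-alike of the ramekin_a alone.

How it is judged:
On the way, in this order (a step that is already met when the one before it is completed fails the run):
1. the three ramekins stand in their row against the back rail, one before each tab (((x of ramekin_a in the frame of place_left between -0.007 and 0.008 m and y of ramekin_a in the frame of place_left between -0.012 and 0.012 m) or (x of ramekin_b in the frame of place_left between -0.007 and 0.008 m and y of ramekin_b in the frame of place_left between -0.012 and 0.012 m) or (x of ramekin_c in the frame of place_left between -0.007 and 0.008 m and y of ramekin_c in the frame of place_left between -0.012 and 0.012 m)) and ((x of ramekin_a in the frame of place_middle between -0.007 and 0.008 m and y of ramekin_a in the frame of place_middle between -0.012 and 0.012 m) or (x of ramekin_b in the frame of place_middle between -0.007 and 0.008 m and y of ramekin_b in the frame of place_middle between -0.012 and 0.012 m) or (x of ramekin_c in the frame of place_middle between -0.007 and 0.008 m and y of ramekin_c in the frame of place_middle between -0.012 and 0.012 m)) and ((x of ramekin_a in the frame of place_right between -0.007 and 0.008 m and y of ramekin_a in the frame of place_right between -0.012 and 0.012 m) or (x of ramekin_b in the frame of place_right between -0.007 and 0.008 m and y of ramekin_b in the frame of place_right between -0.012 and 0.012 m) or (x of ramekin_c in the frame of place_right between -0.007 and 0.008 m and y of ramekin_c in the frame of place_right between -0.012 and 0.012 m)) and linear speed of each of ramekin_a, ramekin_b, ramekin_c below 0.01 m/s and angle between each of ramekin_a, ramekin_b, ramekin_c's own z axis and vertical below 0.06 rad and height (world z) of each of ramekin_a, ramekin_b, ramekin_c below 0.004 m), for 0.2 s.
2. the dial is turned to the two-dot mark (value of joint dial between 1.05 and 1.35 rad), for 0.2 s.
At the end, for the whole second after the job is handed in: each of the three places has a ramekin centred on its tab within 12 mm along the rail and within 7 mm of touching the rail; all three upright on the table and at rest; the dial within 0.15 rad of the two-dot mark (1.2) (all of step 1 and all of step 2).
It fails at once if a ramekin is lifted more than 15 mm or tipped by more than 0.35 rad (height (world z) of any of ramekin_a, ramekin_b, ramekin_c above 0.015 m or angle between any of ramekin_a, ramekin_b, ramekin_c's own z axis and vertical above 0.35 rad).
It fails at once if the spice jar or the tin is moved by more than 20 mm or tipped (distance of any of spice_jar, tin from where it was at the start of the episode above 0.02 m or angle between any of spice_jar, tin's own z axis and vertical above 0.3 rad).
It also fails if it takes over 67 s, if anything falls off the work surface, if the arm or the gripper's body presses on something with over 40 N, if the wrist force passes 120 N, or if a joint passes its speed limit or range.

### The arm

A 7-joint arm with a two-finger parallel gripper is mounted at the origin on a cart in front of the work surface, level with it; the furniture and walls round the work are solid. World frame = base frame: x ahead of the robot, y to its left, z up, the work surface at z = 0. Lengths are in m, angles in rad, forces in N, time in s.
With the tool pointing down it reaches from about 0.425 to 0.95 m from the base axis. Payload 4.7 kg.
Tool frame: the origin (TCP) lies on the centre line of the jaws, within the pads' length; the fingertips stand 11 mm ahead of it and the grasp point (between the pads) lies 8 mm behind it (tip_extent is the distance from the TCP to the fingertips, in m); z points along the fingers, y is the line along which they close (so a half turn about z gives the same grasp; the last joint's range is limited). The gripper opens to 85 mm and grips with 20 to 120 N. Pads are 22 mm wide; open, the fingers measure 114 mm over their backs; the gripper's body (76 mm by 85 mm) begins 54 mm behind the grasp point. The pads swing forward as they close: fully open they stand 13 mm farther back than shut.
Start: joints at [1.101, 0.469, -0.049, 1.532, 0.024, 1.141, -0.082], TCP at [0.288, -0.61, 0.242] pointing down, gripper open.
Joint ranges: [-2.59, 2.59], [-0.33, 1.99], [-1.39, 1.29], [0.1, 2.45], [-1.04, 4.18], [0.21, 1.99], [-2.66, 2.66]. Speed limits (rad/s): [2.57, 2.57, 3.14, 3.14, 3.14, 3.14, 3.14].

### API

Orientations are given as a rotation vector (axis times angle).
In Python, from workcell import * gives the robot as it stands.
- The arm moves only by the tool step_arm, never from a script. Its argument "rows" is a list of rows, each an object with "gripper": the finger opening in cm, from 0 to 8.54; "xyz": the shift along the tool's x, y, z in cm, a list of three; "yaw": the turn about the tool's z in rad. A call has 1 to 10 rows; each row is the pose to reach, as a shift and turn from the pose commanded when the call began, along the tool's axes at that moment; what a row does not reach only later rows make up. A row lasts 1/10 s, in which the tool goes at most 50 mm and 8.59 degrees, less where a joint would pass 70% of its speed; a pose out of reach is approached as far as the arm can. A call with a gripper value outside its range is refused whole. The fingers move at their own pace and stop on an object; the grip force is fixed at half the most. Time passes only in rows, so rows that repeat a pose let the fingers close. It gives the time, the measured TCP pose, the force, the opening and the grip force at its end, in the units of the state.
- get_obs(): the state, without advancing time (a new reading comes with each control period).
- get_image(name): name is "side" or "top"; returns the picture (384x512x3 uint8, red, green, blue); there is no depth.
- get_calibration(name): a dict with "vfov" (degrees; the focal length in pixels is half the picture's height over the tangent of half this angle, whatever the lens; pixels are square), "cx", "cy" (the principal point, pixels), "rvec" (rotation vector, rad) and "tvec" (3), from world to camera coordinates, as OpenCV has them. Camera axes: x right, y down, z forward; pixel columns grow to the right and rows downward; lengths in m; the calibration is good to about 2 mm. A picture is of the moment at which its call begins. get_calibration takes no time and is no camera call.
- finish_job(): hands the job in; it is judged then, once.
The state is a dict: "time": time; "joints": joint angles; "joint_velocities": joint speeds; "effort": joint torques, N m; "eef_pos": TCP position; "orientation": TCP orientation; "force": force on the tool from outside, world axes, zero at the start; "ft_torque": the same for the moment, N m; "opening": finger opening in m; "gripper_force": force on a finger pad.
Only numpy, scipy, OpenCV 4.12 (cv2) and the standard library are available. Lean on these libraries where they do the work, as an engineer would, in place of code of your own. Each camera call takes 0.05 s, during which the arm holds its last target. There are 200 camera calls.

## Working session

There is one attempt and no reset: what is moved stays moved. The work goes in short steps, Python scripts to look and compute and a tool call to move; the robot and the scene stay as the last step left them, time stands still between calls to the robot, and variables do not carry over. Pictures are saved under pics/ and viewed, at most 10 in all, crops included, and the job is handed in when it is done.

Besides the shell and the picture viewer there is one more tool, called after "Request:" as name(argument=value, ...), one argument or row to a line, values as JSON. step_arm: Moves the arm, as the interface text tells. Its arguments: {"type":"object","properties":{"rows":{"type":"array"}},"required":["rows"]}

```bash
mkdir -p pics
cat > h.py <<'E'
from workcell import *
import numpy as np, cv2
def cam(n):
    c=get_calibration(n); R=cv2.Rodrigues(np.array(c["rvec"],float))[0]; t=np.array(c["tvec"],float).ravel()
    f=192/np.tan(np.radians(c["vfov"])/2); return c,R,t,f
def ray(n,u,v,z):
    c,R,t,f=cam(n); d=R.T@np.array([(u-c["cx"])/f,(v-c["cy"])/f,1]); o=-R.T@t
    return o+d*(z-o[2])/d[2]
def proj(n,p):
    c,R,t,f=cam(n); q=R@np.array(p)+t; return f*q[0]/q[2]+c["cx"],f*q[1]/q[2]+c["cy"]
E
python3 - <<'E'
from h import *
for n in("top","side"):
    im=get_image(n); np.save(f"{n}0.npy",im)
    cv2.imwrite(f"pics/{n}0.png",cv2.resize(im[:,:,::-1],(800,600),interpolation=cv2.INTER_CUBIC))
    c,R,t,f=cam(n); print(n,c,-R.T@t)
print(get_obs())
E
```

```text
top {'vfov': 43.16066866408072, 'cx': 250.54868331647964, 'cy': 195.52652314472118, 'rvec': array([ 2.2090142 , -2.00274843,  0.21142597]), 'tvec': array([-0.08564682,  0.54276009,  1.61084404])} [ 0.20564086 -0.06211649  1.68837075]
side {'vfov': 56.85730561456731, 'cx': 250.69027503132088, 'cy': 193.32943568305092, 'rvec': array([ 0.52037659, -2.3543813 ,  1.64040191]), 'tvec': array([0.4995601 , 0.16545688, 0.67354869])} [0.2268321  0.73036016 0.38173989]
{'time': 0.1, 'joints': array([ 1.10110009,  0.46936787, -0.04855547,  1.53355825,  0.0240877 ,
        1.14101067, -0.0822817 ]), 'joint_velocities': array([ 0.00055756, -0.00016805, -0.00107659, -0.00453211, -0.00159286,
        0.00040155,  0.00042771]), 'effort': array([ 6.33722957e-04, -5.11515248e+01, -4.70469065e-02, -2.38392287e+01,
        1.07427806e-02,  4.40567455e-03, -1.24605376e-05]), 'eef_pos': array([ 0.28777663, -0.61002813,  0.24136831]), 'orientation': array([-3.06393728e+00, -6.86447429e-01,  7.07285344e-04]), 'force': array([0.41290345, 0.05969577, 0.42441461]), 'ft_torque': array([-0.01824228,  0.00414759, -0.0026841 ]), 'gripper_force': 0.0, 'opening': 0.08546511243670772}
```

View pics/top0.png

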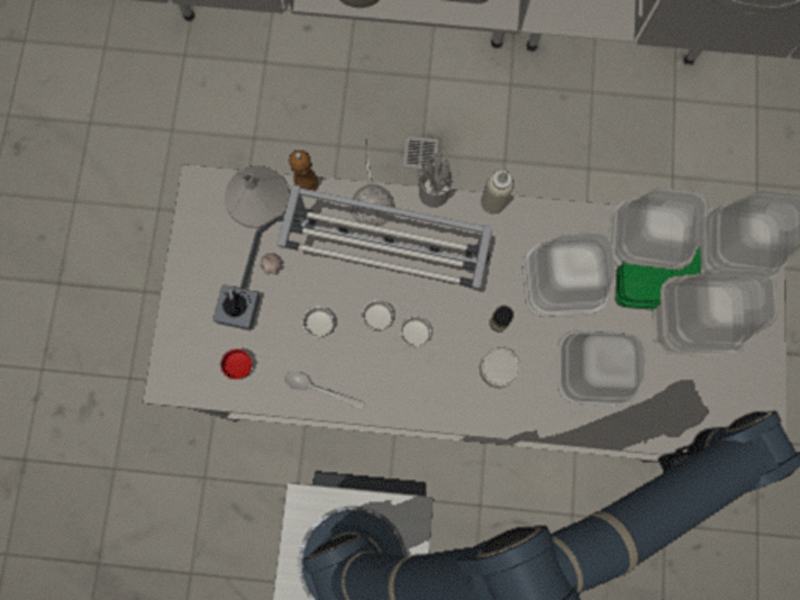

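View pics/side0.png

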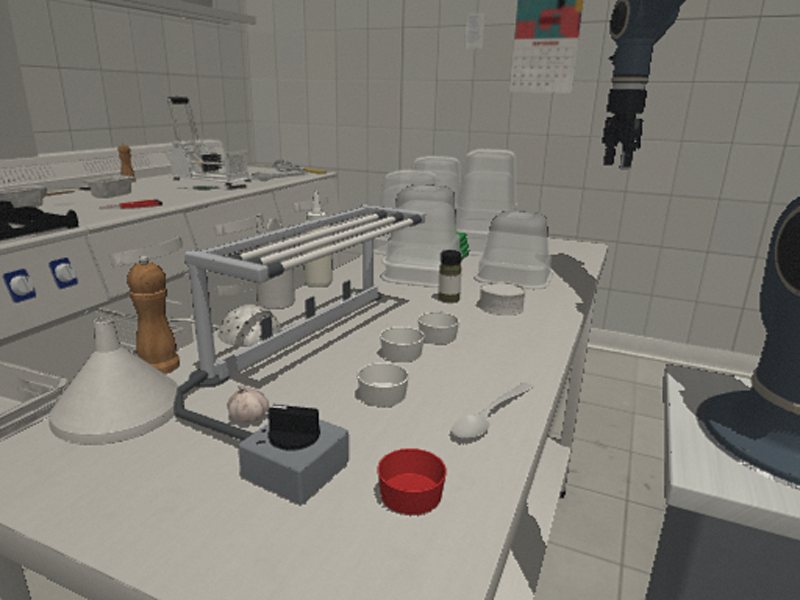

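The top view (800x600 scale) shows three white round ramekins at about (320,322), (379,317) and (416,332). The other candidates are the red cup at (237,363), the flat-topped steel tin at (500,367) and the garlic at (271,263). The white, open-rimmed ones of equal size are the ramekins. I'll confirm that in a crop and get the positions of the gantry, tabs and dial.

Run:
```python
from h import *
t=np.load("top0.npy"); s=np.load("side0.npy")
cv2.imwrite("pics/tc.png",cv2.resize(t[110:250,130:330,::-1],(800,560),interpolation=cv2.INTER_CUBIC))
cv2.imwrite("pics/sc.png",cv2.resize(s[120:320,100:300,::-1],(600,600),interpolation=cv2.INTER_CUBIC))
```

```text
(no output)
```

View pics/tc.png

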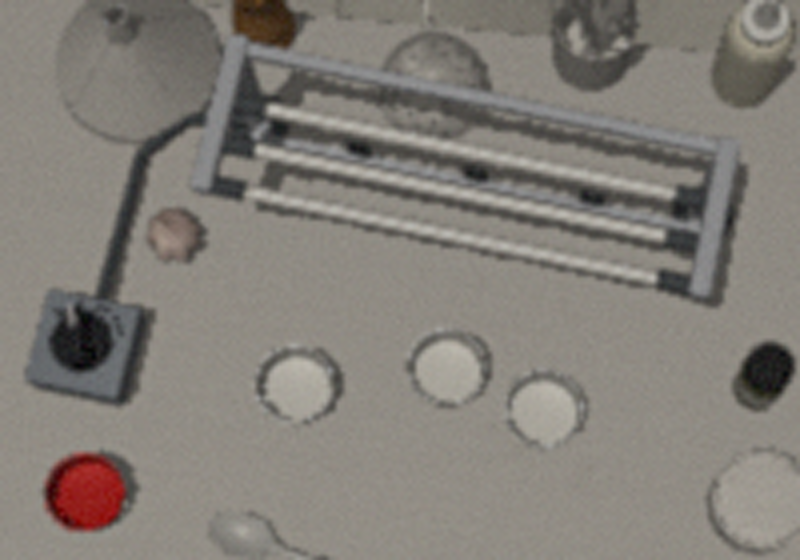

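View pics/sc.png

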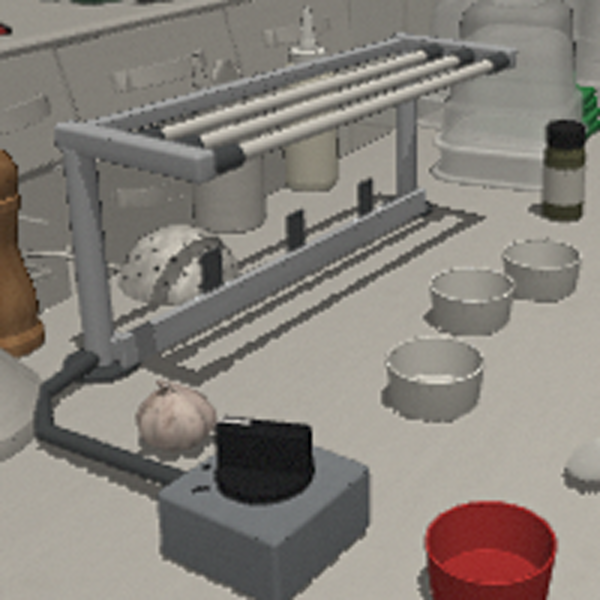

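The crops confirm it: the ramekins are at crop pixels (300,385), (450,370) and (545,410), and the red cup is separate. The tab tops are at side-crop (211,252), (296,213) and (366,181). The dial stripe points at (72,315) in the top crop. Next I compute poses and check the gripper and wrist silhouette.

Run:
```python
from h import *
from scipy.optimize import least_squares
T=lambda x,y:(130+x/4,110+y/4); S=lambda x,y:(100+x/3,120+y/3)
t=np.load("top0.npy"); s=np.load("side0.npy")
# gantry pose fit from clicked points
pts=[]
for (u,v),y in zip([(211,252),(296,213),(366,181)],[.105,0,-.105]): pts.append(("side",S(u,v),(.053,y,.064)))
for (u,v),y in zip([(360,148),(478,173),(593,196)],[.105,0,-.105]): pts.append(("top",T(u,v),(.053,y,.060)))
for (u,v),c in zip([(52,290),(148,307),(122,403),(27,380)],[(-.123,.342),(-.123,.258),(-.207,.258),(-.207,.342)]): pts.append(("top",T(u,v),(*c,.045)))
def W(p,q): c,s_=np.cos(p[2]),np.sin(p[2]); return np.array([p[0]+c*q[0]-s_*q[1],p[1]+s_*q[0]+c*q[1],q[2]])
def res(p): return np.ravel([np.array(proj(n,W(p,q)))-uv for n,uv,q in pts])
r=least_squares(res,[.65,0,-.2],loss="soft_l1"); p=r.x; print("gantry",p); print(np.round(res(p).reshape(-1,2),1).tolist())
np.save("g.npy",p)
def inv(w): c,s_=np.cos(p[2]),np.sin(p[2]); d=w[:2]-p[:2]; return np.round([c*d[0]+s_*d[1],-s_*d[0]+c*d[1]],4)
hsv=cv2.cvtColor(t,cv2.COLOR_RGB2HSV)
g=t.min(2)
for u,v in [(300,385),(450,370),(545,410)]:
    x,y=T(u,v); m=(g>170).astype(np.uint8); n,l,st,ce=cv2.connectedComponentsWithStats(m); k=l[int(round(y)),int(round(x))]
    f=ray("top",*ce[k],.006); h=ray("top",x,y,.034); print("ram floor",np.round(f,4),"px",ce[k],st[k],"hand rim",np.round(h,4),"gantry",inv(f),inv(h))
for u,v in [(434.5,364),(472,296),(541,264)]: # rim ellipse centres in side
    h=ray("side",*S(u,v),.034); print("side rim",np.round(h,4),inv(h))
for nm,(u,v),z in [("dial",(80,338),.06),("stripe",(72,315),.078),("jar",(770,368),.099),("tin",(760,500),.04)]:
    w=ray("top",*T(u,v),z); print(nm,np.round(w,4),inv(w))
print("dial pred",W(p,(-.165,.3,.067)))
print([np.round(W(p,(.016,y,0)),4).tolist() for y in(.105,0,-.105)], [np.round(proj("side",(.2878,-.61,z))) for z in (.231,.304,.35,.396)])
x=s[0:120,360:460,::-1]; cv2.imwrite("pics/gr.png",cv2.resize(x,(500,600),interpolation=cv2.INTER_CUBIC))
```

```text
gantry [ 0.64852117 -0.0062269  -0.10198951]
[[1.7, -1.6], [0.7, -1.3], [0.2, -1.2], [-0.4, -0.5], [-0.6, -1.0], [0.2, -1.0], [-0.5, -0.2], [-1.0, 0.2], [-0.2, -0.4], [-0.2, 0.6]]
ram floor [ 0.5759 -0.0475  0.006 ] px [255.55807508 191.38526866] [     0      0    512    384 196289] hand rim [0.5    0.1216 0.034 ] gantry [-0.0681 -0.0485] [-0.1607  0.1121]
ram floor [ 0.5759 -0.0475  0.006 ] px [255.55807508 191.38526866] [     0      0    512    384 196289] hand rim [ 0.5259 -0.0064  0.034 ] gantry [-0.0681 -0.0485] [-0.1219 -0.0126]
ram floor [ 0.5759 -0.0475  0.006 ] px [255.55807508 191.38526866] [     0      0    512    384 196289] hand rim [ 0.4989 -0.0917  0.034 ] gantry [-0.0681 -0.0485] [-0.1401 -0.1002]
side rim [0.4981 0.1414 0.034 ] [-0.1647  0.1316]
side rim [0.5192 0.0272 0.034 ] [-0.1321  0.02  ]
side rim [ 0.4925 -0.0584  0.034 ] [-0.1499 -0.0678]
dial [0.5177 0.3111 0.06  ] [-0.1625  0.3024]
stripe [0.5333 0.3166 0.078 ] [-0.1474  0.3094]
jar [ 0.5412 -0.2741  0.099 ] [-0.0795 -0.2775]
tin [ 0.4382 -0.2812  0.04  ] [-0.1812 -0.295 ]
dial pred [0.51492242 0.30901328 0.067     ]
[[0.6751, 0.0966, 0.0], [0.6644, -0.0079, 0.0], [0.6537, -0.1123, 0.0]] [array([393., 110.]), array([396.,  88.]), array([399.,  74.]), array([401.,  59.])]
```

View pics/gr.png

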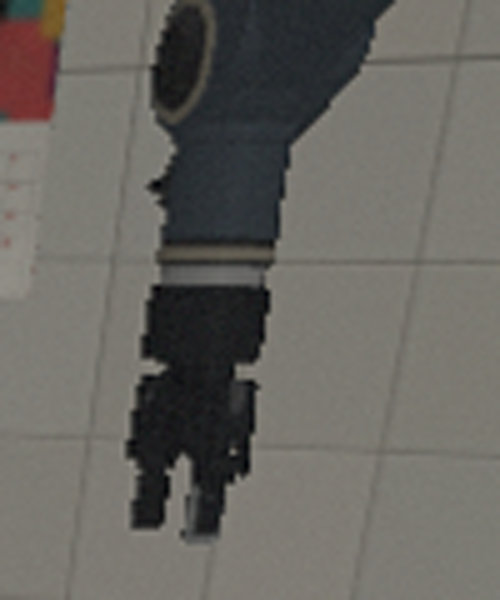

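Run:
```python
from h import *
t=np.load("top0.npy"); s=np.load("side0.npy")
for p in [(.5,.1216),(.5259,-.0064),(.4989,-.0917)]:
    for z in(0,.034):
        u,v=proj("side",(*p,z)); print(p,z,"side px",np.round((u,v),1),"crop",np.round(((u-100)*3,(v-120)*3)))
# table corners / overlay check
g=t.min(2).astype(int)
print("table level",np.median(g[200:240,160:320]))
for n,im,k,pp in (("top",t,4,(130,110)),("side",s,3,(100,120))):
    o=cv2.resize(im[pp[1]:pp[1]+(140 if n=="top" else 200),pp[0]:pp[0]+200,::-1],None,fx=k,fy=k,interpolation=cv2.INTER_CUBIC)
    for p in [(.5,.1216),(.5259,-.0064),(.4989,-.0917)]:
        for z,r,col in((.034,.0345,(0,255,0)),(0,.031,(0,0,255))):
            q=[((np.array(proj(n,(p[0]+r*np.cos(a),p[1]+r*np.sin(a),z)))-pp+.5)*k-.5) for a in np.linspace(0,6.28,40)]
            cv2.polylines(o,[np.array(q).astype(np.int32)],True,col,1)
    G=np.load("g.npy"); c,s_=np.cos(G[2]),np.sin(G[2])
    for q in [(.05,.19,.03),(.05,-.19,.03),(-.045,.205,.18),(-.045,-.205,.18),(.075,.205,.18),(.075,-.205,.18),(.05,.105,.064),(.05,0,.064),(.05,-.105,.064)]:
        w=(G[0]+c*q[0]-s_*q[1],G[1]+s_*q[0]+c*q[1],q[2]); u=(np.array(proj(n,w))-pp+.5)*k-.5
        cv2.circle(o,tuple(int(a) for a in u),3,(255,0,255),-1)
    np.save(f"o{n}.npy",o)
a=cv2.resize(np.load("otop.npy"),(560,392)); b=np.load("oside.npy")[150:,:]; b=cv2.resize(b,None,fx=.44,fy=.44)
W=np.zeros((600,640,3),np.uint8); W[:392,:560]=a; W[400:400+b.shape[0],:b.shape[1]]=b[:200]; cv2.imwrite("pics/ov.png",W)
```

```text
(0.5, 0.1216) 0 side px [247.8 251.3] crop [443. 394.]
(0.5, 0.1216) 0.034 side px [248.  237.1] crop [444. 351.]
(0.5259, -0.0064) 0 side px [259.8 225.6] crop [480. 317.]
(0.5259, -0.0064) 0.034 side px [260.2 213. ] crop [481. 279.]
(0.4989, -0.0917) 0 side px [281.7 215. ] crop [545. 285.]
(0.4989, -0.0917) 0.034 side px [282.3 203.2] crop [547. 249.]
table level 132.0
```

View pics/ov.png

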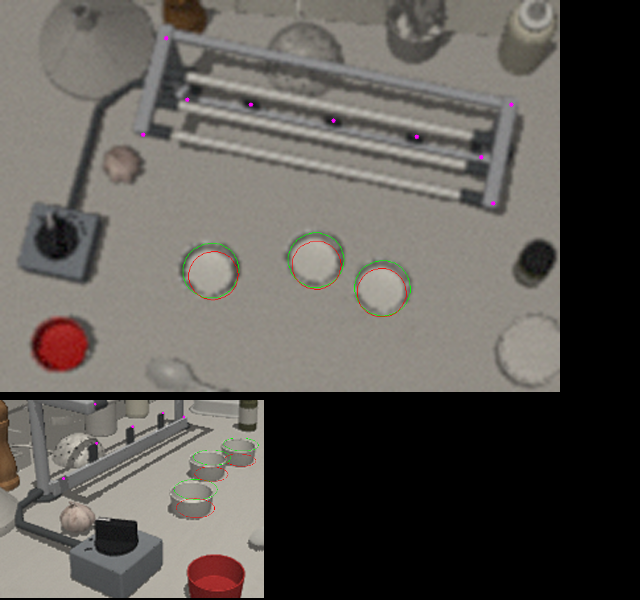

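The overlay shows that the top-view ramekin circles and gantry points fit to within about 3 mm. All three ramekins are nearly in line with their tabs: gantry y is +112, -13 and -100 mm.

Plan:
1. Centre each ramekin by cradling it between half-open fingers and pushing it forward.
2. Finish with the flat back of an open finger pointing forward. The gripper body can't pass the front tube, so I'll stop short of it and let a brisk push coast the ramekin to the rail.

```bash
cat >> h.py <<'E'
G=np.load("g.npy")
def W(x,y): c,s=np.cos(G[2]),np.sin(G[2]); return np.array([G[0]+c*x-s*y,G[1]+s*x+c*y])
def inv(w): c,s=np.cos(G[2]),np.sin(G[2]); d=np.array(w)[:2]-G[:2]; return np.array([c*d[0]+s*d[1],-s*d[0]+c*d[1]])
def mv(gx,gy,z,mode,o=None):
    o=o or get_obs(); R=cv2.Rodrigues(np.array(o["orientation"]))[0]
    d=R.T@(np.array([*W(gx,gy),z])-o["eef_pos"])*100; h=np.arctan2(R[1,0],R[0,0])
    yaw=h-(G[2]+(np.pi/2 if mode=="B" else 0)); print("xyz",np.round(d,2),"yaw",round((yaw+np.pi)%(2*np.pi)-np.pi,3))
def st():
    o=get_obs(); R=cv2.Rodrigues(np.array(o["orientation"]))[0]
    print("t",round(o["time"],2),"g",np.round(inv(o["eef_pos"]),4),"z",round(o["eef_pos"][2],4),"hd",round(np.arctan2(R[1,0],R[0,0])-G[2],3),"j",np.round(o["joints"],2),"F",np.round(o["force"],1),"op",round(o["opening"],3))
E
python3 - <<'E'
from h import *
st(); mv(-.205,-.105,.15,"A"); mv(-.205,-.105,.014,"A")
E
```

```text
t 0.1 g [-0.2974 -0.6374] z 0.2414 hd 0.543 j [ 1.1   0.47 -0.05  1.53  0.02  1.14 -0.08] F [0.4 0.1 0.4] op 0.085
xyz [ 35.41 -40.8    9.21] yaw 0.543
xyz [ 35.41 -40.77  22.81] yaw 0.543
```

Request:
step_arm(
  rows=[
    {"gripper": 4, "xyz": [17, -20, 0], "yaw": 0.27},
    {"gripper": 4, "xyz": [17, -20, 0], "yaw": 0.27},
    {"gripper": 4, "xyz": [17, -20, 0], "yaw": 0.27},
    {"gripper": 4, "xyz": [17, -20, 0], "yaw": 0.27},
    {"gripper": 4, "xyz": [17, -20, 0], "yaw": 0.27},
    {"gripper": 4, "xyz": [35.4, -40.8, 5], "yaw": 0.543},
    {"gripper": 4, "xyz": [35.4, -40.8, 5], "yaw": 0.543},
    {"gripper": 4, "xyz": [35.4, -40.8, 5], "yaw": 0.543},
    {"gripper": 4, "xyz": [35.4, -40.8, 5], "yaw": 0.543},
    {"gripper": 4, "xyz": [35.4, -40.8, 5], "yaw": 0.543},
  ],
)

```text
time: 1.1
eef_pos: [0.4198, -0.1382, 0.2009]
orientation: [3.137, -0.161, 0.0]
force: [1.8, 0.4, -0.3]
opening: 0.0399
gripper_force: 0.0
```

```bash
python3 -c "
from h import *
st(); mv(-.205,-.105,.014,'A')"
```

```text
t 1.1 g [-0.2141 -0.1546] z 0.2009 hd -0.001 j [ 0.44  0.15 -0.24  2.1   0.05  0.9  -1.5 ] F [ 1.8  0.4 -0.3] op 0.04
xyz [ 0.91 -4.96 18.69] yaw -0.001
```

Request:
step_arm(
  rows=[
    {"gripper": 4, "xyz": [0.9, -4.9, 5], "yaw": 0},
    {"gripper": 4, "xyz": [0.9, -4.9, 10], "yaw": 0},
    {"gripper": 4, "xyz": [0.9, -4.9, 14], "yaw": 0},
    {"gripper": 4, "xyz": [0.9, -4.9, 14], "yaw": 0},
    {"gripper": 4, "xyz": [0.9, -4.9, 14], "yaw": 0},
  ],
)

```text
time: 1.6
eef_pos: [0.433, -0.0923, 0.0606]
orientation: [-3.137, 0.16, 0.005]
force: [0.5, 0.0, -0.4]
opening: 0.0398
gripper_force: 0.0
```

```bash
python3 -c "
from h import *
st(); mv(-.205,-.105,.014,'A')"
```

```text
t 1.6 g [-0.2057 -0.1076] z 0.0606 hd -0.0 j [ 0.32  0.38 -0.24  2.22  0.17  0.56 -1.72] F [ 0.5  0.  -0.4] op 0.04
xyz [ 0.08 -0.26  4.66] yaw -0.0
```

Request:
step_arm(
  rows=[
    {"gripper": 4, "xyz": [0, -0.3, 3.5], "yaw": 0},
    {"gripper": 4, "xyz": [0, -0.3, 4.6], "yaw": 0},
    {"gripper": 4, "xyz": [1.5, -0.3, 4.6], "yaw": 0},
    {"gripper": 4, "xyz": [3, -0.3, 4.6], "yaw": 0},
    {"gripper": 4, "xyz": [4.5, -0.3, 4.6], "yaw": 0},
    {"gripper": 4, "xyz": [6, -0.3, 4.6], "yaw": 0},
    {"gripper": 4, "xyz": [7.5, -0.3, 4.6], "yaw": 0},
    {"gripper": 4, "xyz": [9, -0.3, 4.6], "yaw": 0},
    {"gripper": 4, "xyz": [10, -0.3, 4.6], "yaw": 0},
    {"gripper": 4, "xyz": [10, -0.3, 4.6], "yaw": 0},
  ],
)

```text
time: 2.6
eef_pos: [0.5358, -0.1003, 0.017]
orientation: [3.137, -0.162, 0.007]
force: [-1.1, 0.1, 0.2]
opening: 0.0397
gripper_force: 0.0
```

```bash
python3 -c "
from h import *
st(); s=get_image('side'); t=get_image('top'); np.save('s1.npy',s)
a=cv2.resize(s[90:280,140:340,::-1],(600,570),interpolation=cv2.INTER_CUBIC)
cv2.imwrite('pics/p1.png',a)"
```

```text
t 2.6 g [-0.1025 -0.105 ] z 0.017 hd -0.001 j [ 0.27  0.57 -0.21  2.01  0.21  0.58 -1.75] F [-1.1  0.1  0.2] op 0.04
```

View pics/p1.png

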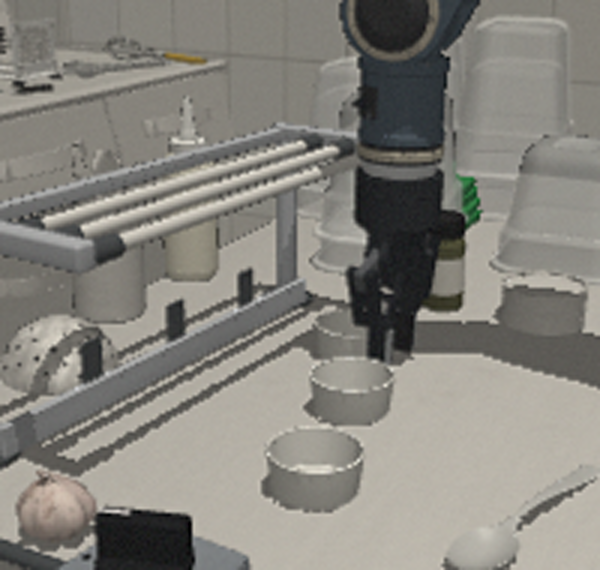

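The picture shows the right ramekin cradled and pushed forward upright, at about crop (340,330). The front tube is level with the gripper's upper body. I back off, open and turn the finger forward.

Request:
step_arm(
  rows=[
    {"gripper": 4, "xyz": [-4, 0, 0], "yaw": 0},
    {"gripper": 8.5, "xyz": [-7.5, 0, 0], "yaw": 0},
    {"gripper": 8.5, "xyz": [-7.5, 0, 0], "yaw": -0.3},
    {"gripper": 8.5, "xyz": [-7.5, 0, 0], "yaw": -0.6},
    {"gripper": 8.5, "xyz": [-7.5, 0, 0], "yaw": -0.9},
    {"gripper": 8.5, "xyz": [-7.5, 0, 0], "yaw": -1.2},
    {"gripper": 8.5, "xyz": [-7.5, 0, 0], "yaw": -1.57},
    {"gripper": 8.5, "xyz": [-7.5, 0, 0], "yaw": -1.57},
    {"gripper": 8.5, "xyz": [-7.5, 0, 0], "yaw": -1.57},
    {"gripper": 8.5, "xyz": [-7.5, 0, 0], "yaw": -1.57},
  ],
)

```text
time: 3.7
eef_pos: [0.458, -0.0921, 0.0155]
orientation: [2.675, 1.647, -0.002]
force: [-0.5, -0.2, -0.3]
opening: 0.0854
gripper_force: 0.0
```

Request:
step_arm(
  rows=[
    {"gripper": 8.5, "xyz": [0, 0, 0], "yaw": -0.15},
    {"gripper": 8.5, "xyz": [0, 0, 0], "yaw": -0.15},
  ],
)

```text
time: 3.9
eef_pos: [0.458, -0.0921, 0.0153]
orientation: [-2.55, -1.834, 0.001]
force: [-0.7, 0.0, 0.4]
opening: 0.0853
gripper_force: 0.0
```

```bash
python3 -c "
from h import *
st(); mv(-.16,-.105,.013,'B')
o=get_obs(); print(cv2.Rodrigues(np.array(o['orientation']))[0].round(2))
t=get_image('top'); np.save('t1.npy',t)
m=(t.min(2)>150).astype(np.uint8); m[:150]=0
n,l,sx,ce=cv2.connectedComponentsWithStats(m)
for i in range(1,n):
  if 60<sx[i,4]<500 and 170<ce[i,0]<300: print(sx[i],ce[i].round(1),inv(ray('top',*ce[i],.02)).round(4))
"
```

```text
t 3.9 g [-0.1808 -0.1048] z 0.0153 hd 1.349 j [ 0.56  0.55 -0.56  2.17  0.55  0.56 -0.73] F [-0.7  0.   0.4] op 0.085
xyz [0.44 2.03 0.23] yaw -0.222
[[ 0.32  0.95 -0.  ]
 [ 0.95 -0.32  0.  ]
 [-0.   -0.   -1.  ]]
[203 150  93  20 203] [250.4 159. ] [ 0.0413 -0.0076]
[255 150  44   9 102] [277.8 153.7] [ 0.08   -0.0997]
[192 157 102  23 251] [241.9 168.1] [0.0024 0.0154]
[264 186  17  10 103] [271.4 190.4] [-0.0566 -0.1029]
[234 195  16  16 181] [241.7 202.2] [-0.1187 -0.0091]
[197 199  16  16 180] [204.2 206.4] [-0.1596  0.1165]
[250 360  23  24 336] [263.6 374. ] [-0.6637 -0.1943]
```

Request:
step_arm(
  rows=[
    {"gripper": 8.5, "xyz": [0.4, 1, 0.3], "yaw": -0.15},
    {"gripper": 8.5, "xyz": [0.4, 1, 0.3], "yaw": -0.222},
    {"gripper": 8.5, "xyz": [0.4, 1, 0.3], "yaw": -0.222},
  ],
)

```text
time: 4.25
eef_pos: [0.4694, -0.0913, 0.0122]
orientation: [-2.333, -2.103, 0.001]
force: [-0.7, -0.6, 0.1]
opening: 0.085
gripper_force: 0.0
```

```bash
python3 -c "
from h import *
st(); mv(-.13,-.105,.013,'B')"
```

```text
t 4.25 g [-0.1695 -0.1029] z 0.0122 hd 1.569 j [ 0.59  0.58 -0.61  2.15  0.6   0.59 -0.56] F [-0.7 -0.6  0.1] op 0.085
xyz [-0.21  3.95 -0.08] yaw -0.002
```

Request:
step_arm(
  rows=[
    {"gripper": 8.5, "xyz": [-0.2, 0.7, 0], "yaw": 0},
    {"gripper": 8.5, "xyz": [-0.2, 3.7, 0], "yaw": 0},
    {"gripper": 8.5, "xyz": [-0.2, 3.7, 0], "yaw": 0},
    {"gripper": 8.5, "xyz": [-0.2, 3.7, 0], "yaw": 0},
    {"gripper": 8.5, "xyz": [-0.2, 3.7, 0], "yaw": 0},
  ],
)

```text
time: 4.75
eef_pos: [0.5054, -0.0969, 0.0121]
orientation: [-2.331, -2.105, 0.002]
force: [-1.2, 0.2, 0.5]
opening: 0.0853
gripper_force: 0.0
```

```bash
python3 -c "
from h import *
st(); s=get_image('side'); t=get_image('top'); np.save('s2.npy',s)
a=cv2.resize(s[110:250,160:310,::-1],(600,560),interpolation=cv2.INTER_CUBIC)
b=cv2.resize(t[140:210,230:330,::-1],(800,560),interpolation=cv2.INTER_CUBIC)
cv2.imwrite('pics/p2.png',cv2.resize(np.hstack([a,b]),(800,320)))"
```

```text
t 4.75 g [-0.1331 -0.1048] z 0.0121 hd 1.571 j [ 0.58  0.62 -0.61  2.06  0.6   0.64 -0.54] F [-1.2  0.2  0.5] op 0.085
```

View pics/p2.png

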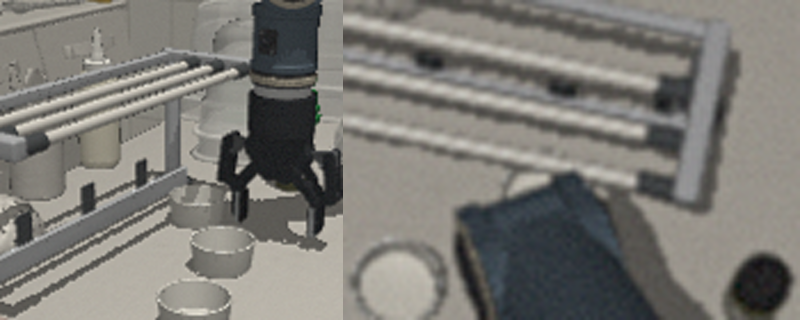

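The side view shows the right ramekin upright at (197,205), about 14 mm clear of the finger, so it coasts well. The top view shows its far rim edge at (545,172).

```bash
python3 -c "
from h import *
print(inv(ray('top',274.2,177.6,.034)))
for x in (-.04,-.03,-.02):
  w=W(x,-.105); print(x,np.round(proj('side',(*w,.017)),1))
mv(-.095,-.105,.013,'B')"
```

```text
[-0.01256911 -0.10374437]
-0.04 [250.1 201. ]
-0.03 [247.  200.3]
-0.02 [243.9 199.6]
xyz [-0.02  3.82 -0.09] yaw 0.001
```

Request:
step_arm(
  rows=[
    {"gripper": 8.5, "xyz": [0, 3.6, 0], "yaw": 0},
    {"gripper": 8.5, "xyz": [0, 3.6, 0], "yaw": 0},
    {"gripper": 8.5, "xyz": [0, 3.6, 0], "yaw": 0},
  ],
)

```text
time: 5.15
eef_pos: [0.542, -0.1006, 0.0121]
orientation: [-2.331, -2.106, 0.0]
force: [0.0, 0.0, 0.6]
opening: 0.0847
gripper_force: 0.0
```

```bash
python3 -c "
from h import *
st(); s=get_image('side'); t=get_image('top'); np.save('s3.npy',s); np.save('t3.npy',t)
a=cv2.resize(s[110:250,160:310,::-1],(600,560),interpolation=cv2.INTER_CUBIC)
b=cv2.resize(t[140:210,230:330,::-1],(800,560),interpolation=cv2.INTER_CUBIC)
cv2.imwrite('pics/p3.png',cv2.resize(np.hstack([a,b]),(800,320)))"
```

```text
t 5.15 g [-0.0964 -0.1047] z 0.0121 hd 1.571 j [ 0.57  0.66 -0.61  1.98  0.59  0.68 -0.52] F [0.  0.  0.6] op 0.085
```

View pics/p3.png

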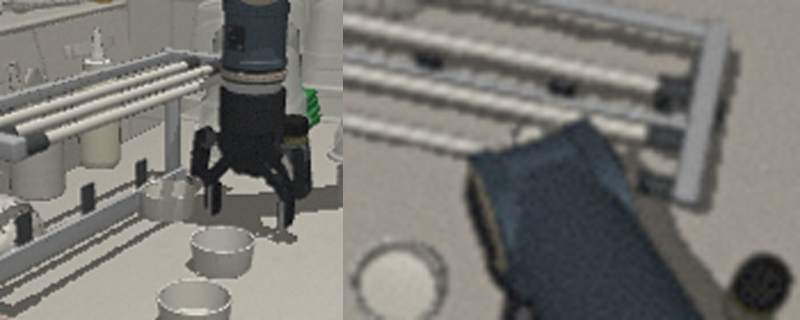

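Request:
step_arm(
  rows=[
    {"gripper": 8.5, "xyz": [0, -5, 0], "yaw": 0},
    {"gripper": 6, "xyz": [0, -8, -3], "yaw": 0.15},
    {"gripper": 4, "xyz": [0, -9, -8], "yaw": 0.3},
    {"gripper": 4, "xyz": [-4, -9, -8], "yaw": 0.45},
    {"gripper": 4, "xyz": [-8, -9, -8], "yaw": 0.6},
    {"gripper": 4, "xyz": [-10.5, -9, -8], "yaw": 0.75},
    {"gripper": 4, "xyz": [-10.5, -9, -8], "yaw": 0.9},
    {"gripper": 4, "xyz": [-10.5, -9, -8], "yaw": 1.05},
    {"gripper": 4, "xyz": [-10.5, -9, -8], "yaw": 1.2},
    {"gripper": 4, "xyz": [-10.5, -9, -8], "yaw": 1.35},
  ],
)

```text
time: 6.25
eef_pos: [0.4407, -0.1957, 0.0921]
orientation: [-3.136, -0.178, 0.002]
force: [0.1, 0.5, -0.1]
opening: 0.0401
gripper_force: 0.0
```

```bash
python3 -c "
from h import *
st(); mv(-.19,0,.09,'A'); mv(-.19,0,.014,'A')"
```

```text
t 6.25 g [-0.1875 -0.2097] z 0.0921 hd 0.215 j [ 0.65  0.39 -0.39  2.11  0.23  0.69 -1.35] F [ 0.1  0.5 -0.1] op 0.04
xyz [  4.23 -20.54   0.21] yaw 0.215
xyz [  4.24 -20.53   7.81] yaw 0.215
```

I got the lateral sign wrong: the tool moved right at z 9 cm, above the tin's height and clear of everything. I use this pose to measure, then go to the middle ramekin.

```bash
cat > meas.py <<'E'
from h import *
import sys
# silhouette centre, by background difference in side view, against the ramekin's projected silhouette
def sil(n,gx,gy):
    q=[proj(n,(*(W(gx,gy)+r*np.array([np.cos(a),np.sin(a)])),z)) for z,r in((0,.031),(.034,.0345)) for a in np.linspace(0,6.28,60)]
    return cv2.convexHull(np.array(q,np.float32))[:,0]
def show(gy,thr=18):
    s=get_image("side").astype(int); b=np.load("side0.npy").astype(int); np.save("s_last.npy",s)
    u,v=proj("side",(*W(.005,gy),.017)); u,v=int(u),int(v)
    m=(np.abs(s-b).max(2)>thr)&(s.min(2)>105)
    k=m[v-22:v+22,u-32:u+32]
    for r in k: print("".join("#" if c else "." for c in r))
    print("window origin",u-32,v-22)
    for x in(0,.008,.016):
        h=sil("side",x,gy); print(x,"bbox u",h[:,0].min().round(1),h[:,0].max().round(1),"v",h[:,1].min().round(1),h[:,1].max().round(1))
if __name__=="__main__": show(float(sys.argv[1]))
E
python3 meas.py -.105
```

```text
................................................................
................................................................
................................................................
................................................................
................................................................
................................................................
................................................................
................................................................
................................................................
................................................................
................................................................
................................................................
................................................................
..........................#.....................................
.....................#######....######..........................
...................#########.#..#######.........................
..................#.########.#..#######.....................
[... 1194 characters left out ...]
.............................................
................................................................
................................................................
................................................................
................................................................
................................................................
................................................................
................................................................
................................................................
window origin 204 175
0 bbox u 225.6 250.1 v 188.4 208.0
0.008 bbox u 223.2 247.7 v 187.9 207.4
0.016 bbox u 220.9 245.3 v 187.4 206.8
```

Request:
step_arm(
  rows=[
    {"gripper": 4, "xyz": [1, -5, 0], "yaw": 0.1},
    {"gripper": 4, "xyz": [2, -10, 0], "yaw": 0.215},
    {"gripper": 4, "xyz": [3, -15, 0], "yaw": 0.215},
    {"gripper": 4, "xyz": [4.2, -20.5, 0], "yaw": 0.215},
    {"gripper": 4, "xyz": [4.2, -20.5, 3], "yaw": 0.215},
    {"gripper": 4, "xyz": [4.2, -20.5, 6], "yaw": 0.215},
    {"gripper": 4, "xyz": [4.2, -20.5, 7.8], "yaw": 0.215},
    {"gripper": 4, "xyz": [4.2, -20.5, 7.8], "yaw": 0.215},
  ],
)

```text
time: 7.1
eef_pos: [0.4564, 0.0126, 0.0123]
orientation: [3.138, -0.145, -0.009]
force: [-1.2, -1.1, 0.7]
opening: 0.0402
gripper_force: 0.0
```

```bash
python3 -c "
from h import *
st(); mv(-.105,0,.014,'A')"
```

```text
t 7.1 g [-0.193  -0.0008] z 0.0123 hd 0.01 j [ 0.14  0.5  -0.32  2.2   0.32  0.49 -2.09] F [-1.2 -1.1  0.7] op 0.04
xyz [ 8.8   0.   -0.22] yaw 0.01
```

The right ramekin's silhouette matches gantry x of about +14 mm, so it is at the rail. Next is the middle one.

Request:
step_arm(
  rows=[
    {"gripper": 4, "xyz": [1.5, 0, -0.2], "yaw": 0.01},
    {"gripper": 4, "xyz": [3, 0, -0.2], "yaw": 0.01},
    {"gripper": 4, "xyz": [4.5, 0, -0.2], "yaw": 0.01},
    {"gripper": 4, "xyz": [6, 0, -0.2], "yaw": 0.01},
    {"gripper": 4, "xyz": [7.5, 0, -0.2], "yaw": 0.01},
    {"gripper": 4, "xyz": [8.5, 0, -0.2], "yaw": 0.01},
    {"gripper": 4, "xyz": [8.5, 0, -0.2], "yaw": 0.01},
    {"gripper": 4, "xyz": [4, 0, -0.2], "yaw": 0.01},
    {"gripper": 8.5, "xyz": [0, 0, -0.2], "yaw": 0.01},
    {"gripper": 8.5, "xyz": [0, 0, -0.2], "yaw": -0.14},
  ],
)

```text
time: 8.1
eef_pos: [0.451, 0.0123, 0.0157]
orientation: [3.138, 0.081, -0.014]
force: [0.2, 0.1, 0.4]
opening: 0.068
gripper_force: 0.0
```

Request:
step_arm(
  rows=[
    {"gripper": 8.5, "xyz": [0.5, 0, 0], "yaw": -0.15},
    {"gripper": 8.5, "xyz": [0.5, 0, 0], "yaw": -0.3},
    {"gripper": 8.5, "xyz": [0.5, 0, 0], "yaw": -0.45},
    {"gripper": 8.5, "xyz": [0.5, 0, 0], "yaw": -0.6},
    {"gripper": 8.5, "xyz": [0.5, 0, 0], "yaw": -0.75},
    {"gripper": 8.5, "xyz": [0.5, 0, 0], "yaw": -0.9},
    {"gripper": 8.5, "xyz": [0.5, 0, 0], "yaw": -1.05},
    {"gripper": 8.5, "xyz": [0.5, 0, 0], "yaw": -1.2},
    {"gripper": 8.5, "xyz": [0.5, 0, 0], "yaw": -1.35},
    {"gripper": 8.5, "xyz": [0.5, 0, 0], "yaw": -1.43},
  ],
)

```text
time: 9.1
eef_pos: [0.4633, 0.0125, 0.0165]
orientation: [2.32, 2.118, -0.001]
force: [0.5, 0.6, 0.7]
opening: 0.0851
gripper_force: 0.0
```

```bash
python3 -c "
from h import *
st(); mv(-.17,0,.013,'B');mv(-.134,0,.013,'B')"
```

```text
t 9.1 g [-0.1862 -0.0002] z 0.0165 hd 1.582 j [ 0.46  0.59 -0.72  2.17  0.69  0.62 -0.86] F [0.5 0.6 0.7] op 0.085
xyz [0.   1.62 0.35] yaw 0.011
xyz [-0.04  5.22  0.35] yaw 0.011
```

Request:
step_arm(
  rows=[
    {"gripper": 8.5, "xyz": [0, 1.6, 0.35], "yaw": 0.011},
    {"gripper": 8.5, "xyz": [0, 1.6, 0.35], "yaw": 0.011},
    {"gripper": 8.5, "xyz": [0, 2.3, 0.35], "yaw": 0.011},
    {"gripper": 8.5, "xyz": [0, 5.3, 0.35], "yaw": 0.011},
    {"gripper": 8.5, "xyz": [0, 5.3, 0.35], "yaw": 0.011},
    {"gripper": 8.5, "xyz": [0, 5.3, 0.35], "yaw": 0.011},
    {"gripper": 8.5, "xyz": [0, 5.3, 0.35], "yaw": 0.011},
  ],
)

```text
time: 9.8
eef_pos: [0.5157, 0.0078, 0.0126]
orientation: [-2.336, -2.1, 0.002]
force: [-0.2, -0.3, -0.2]
opening: 0.0849
gripper_force: 0.0
```

```bash
python3 -c "
from h import *
st(); mv(-.096,0,.013,'B')"
```

```text
t 9.8 g [-0.1336  0.0004] z 0.0126 hd 1.567 j [ 0.45  0.65 -0.71  2.06  0.68  0.68 -0.82] F [-0.2 -0.3 -0.2] op 0.085
xyz [-0.03  3.76 -0.04] yaw -0.004
```

Request:
step_arm(
  rows=[
    {"gripper": 8.5, "xyz": [0, 3.7, 0], "yaw": 0},
    {"gripper": 8.5, "xyz": [0, 3.7, 0], "yaw": 0},
    {"gripper": 8.5, "xyz": [0, 3.7, 0], "yaw": 0},
    {"gripper": 6, "xyz": [0, -1, 0], "yaw": 0},
    {"gripper": 4, "xyz": [0, -5, -3], "yaw": 0.15},
    {"gripper": 4, "xyz": [0, -8, -7], "yaw": 0.3},
    {"gripper": 4, "xyz": [3, -9, -8], "yaw": 0.45},
    {"gripper": 4, "xyz": [7, -9, -8], "yaw": 0.6},
    {"gripper": 4, "xyz": [10.5, -9, -8], "yaw": 0.75},
    {"gripper": 4, "xyz": [10.5, -9, -8], "yaw": 0.9},
  ],
)

```text
time: 10.8
eef_pos: [0.4376, 0.1268, 0.0935]
orientation: [-3.015, -0.876, -0.004]
force: [-0.4, 0.2, 0.1]
opening: 0.0396
gripper_force: 0.0
```

```bash
python3 -c "
from h import *
st(); mv(-.222,.105,.09,'A'); mv(-.222,.105,.014,'A')"; python3 meas.py 0; python3 meas.py -.105 | tail -4
```

```text
t 10.8 g [-0.2234  0.1108] z 0.0935 hd 0.668 j [ 0.17  0.4  -0.65  2.15  0.37  0.7  -1.74] F [-0.4  0.2  0.1] op 0.04
xyz [-0.25  0.54  0.35] yaw 0.668
xyz [-0.27  0.55  7.95] yaw 0.668
................................................#.#.............
..........................................##################....
.........................................##.######.##########...
........................................#.###################...
.......................................#.#########.###########.#
.......................................##########.#######.###..#
.........................................##############..#####.#
..........................................###########..#####..##
............................................################.#..
.............................................#################..
............................................#.################..
...........................###.......#....#..#################..
......................#################.....#.###############...
...................###.##################..#.################...
....
[... 1515 characters left out ...]
...................................#####
...........................................................#####
............................................................####
................................................................
................................................................
................................................................
................................................................
window origin 182 188
0 bbox u 202.7 229.7 v 199.6 221.6
0.008 bbox u 200.2 227.1 v 199.0 220.9
0.016 bbox u 197.7 224.5 v 198.4 220.2
window origin 204 175
0 bbox u 225.6 250.1 v 188.4 208.0
0.008 bbox u 223.2 247.7 v 187.9 207.4
0.016 bbox u 220.9 245.3 v 187.4 206.8
```

The middle one is at the rail too (u 198–224). Left one next.

Request:
step_arm(
  rows=[
    {"gripper": 4, "xyz": [-0.3, 0.5, 1], "yaw": 0.15},
    {"gripper": 4, "xyz": [-0.3, 0.5, 2], "yaw": 0.3},
    {"gripper": 4, "xyz": [-0.3, 0.5, 3], "yaw": 0.45},
    {"gripper": 4, "xyz": [-0.3, 0.5, 5], "yaw": 0.6},
    {"gripper": 4, "xyz": [-0.3, 0.5, 7], "yaw": 0.668},
    {"gripper": 4, "xyz": [-0.3, 0.5, 7.9], "yaw": 0.668},
    {"gripper": 4, "xyz": [-0.3, 0.5, 7.9], "yaw": 0.668},
  ],
)

```text
time: 11.6
eef_pos: [0.4372, 0.1149, 0.0127]
orientation: [3.136, -0.159, -0.005]
force: [-0.2, 0.9, 0.0]
opening: 0.0403
gripper_force: 0.0
```

```bash
python3 -c "
from h import *
st(); mv(-.105,.105,.014,'A')"
```

```text
t 11.6 g [-0.2226  0.099 ] z 0.0127 hd 0.001 j [-0.04  0.51 -0.38  2.21  0.39  0.49 -2.4 ] F [-0.2  0.9  0. ] op 0.04
xyz [11.76 -0.59 -0.17] yaw 0.001
```

Request:
step_arm(
  rows=[
    {"gripper": 4, "xyz": [0.3, -0.6, -0.1], "yaw": 0},
    {"gripper": 4, "xyz": [2, -0.6, -0.1], "yaw": 0},
    {"gripper": 4, "xyz": [4, -0.6, -0.1], "yaw": 0},
    {"gripper": 4, "xyz": [6, -0.6, -0.1], "yaw": 0},
    {"gripper": 4, "xyz": [7.5, -0.6, -0.1], "yaw": 0},
    {"gripper": 4, "xyz": [9, -0.6, -0.1], "yaw": 0},
    {"gripper": 4, "xyz": [10.5, -0.6, -0.1], "yaw": 0},
    {"gripper": 4, "xyz": [11.5, -0.6, -0.1], "yaw": 0},
    {"gripper": 4, "xyz": [11.5, -0.6, -0.1], "yaw": 0},
    {"gripper": 4, "xyz": [7, -0.6, -0.1], "yaw": 0},
  ],
)

```text
time: 12.6
eef_pos: [0.5147, 0.1146, 0.0158]
orientation: [-3.134, 0.171, -0.012]
force: [-1.2, 0.5, -0.3]
opening: 0.0396
gripper_force: 0.0
```

Request:
step_arm(
  rows=[
    {"gripper": 8.5, "xyz": [-3, 0, 0], "yaw": 0},
    {"gripper": 8.5, "xyz": [-3, 0, 0], "yaw": -0.15},
    {"gripper": 8.5, "xyz": [-3, 0, 0], "yaw": -0.3},
    {"gripper": 8.5, "xyz": [-3, 0, 0], "yaw": -0.45},
    {"gripper": 8.5, "xyz": [-3, 0, 0], "yaw": -0.6},
    {"gripper": 8.5, "xyz": [-3, 0, 0], "yaw": -0.75},
    {"gripper": 8.5, "xyz": [-3, 0, 0], "yaw": -0.9},
    {"gripper": 8.5, "xyz": [-3, 0, 0], "yaw": -1.05},
    {"gripper": 8.5, "xyz": [-3, 0, 0], "yaw": -1.2},
    {"gripper": 8.5, "xyz": [-3, 0, 0], "yaw": -1.35},
  ],
)

```text
time: 13.6
eef_pos: [0.4787, 0.1178, 0.0152]
orientation: [2.544, 1.842, 0.0]
force: [-0.2, -0.7, -0.2]
opening: 0.0852
gripper_force: 0.0
```

```bash
python3 -c "
from h import *
st(); mv(-.17,.105,.013,'B')"
```

```text
t 13.6 g [-0.1815  0.1061] z 0.0152 hd 1.355 j [ 0.24  0.63 -0.73  2.11  0.7   0.66 -1.28] F [-0.2 -0.7 -0.2] op 0.085
xyz [0.14 1.15 0.22] yaw -0.216
```

Request:
step_arm(
  rows=[
    {"gripper": 8.5, "xyz": [0.1, 1, 0.2], "yaw": -0.15},
    {"gripper": 8.5, "xyz": [0.1, 1, 0.2], "yaw": -0.216},
    {"gripper": 8.5, "xyz": [0.1, 1, 0.2], "yaw": -0.216},
  ],
)

```text
time: 13.9
eef_pos: [0.4887, 0.1154, 0.0129]
orientation: [-2.339, -2.097, -0.0]
force: [-0.6, 1.3, -0.4]
opening: 0.085
gripper_force: 0.0
```

```bash
python3 -c "
from h import *
st(); mv(-.133,.105,.013,'B')"
```

```text
t 13.9 g [-0.1714  0.1047] z 0.0129 hd 1.564 j [ 0.28  0.66 -0.77  2.09  0.74  0.69 -1.1 ] F [-0.6  1.3 -0.4] op 0.085
xyz [ 0.06  3.84 -0.01] yaw -0.007
```

Request:
step_arm(
  rows=[
    {"gripper": 8.5, "xyz": [0, 0.8, 0], "yaw": -0.007},
    {"gripper": 8.5, "xyz": [0, 3.8, 0], "yaw": -0.007},
    {"gripper": 8.5, "xyz": [0, 3.8, 0], "yaw": -0.007},
    {"gripper": 8.5, "xyz": [0, 3.8, 0], "yaw": -0.007},
    {"gripper": 8.5, "xyz": [0, 3.8, 0], "yaw": -0.007},
  ],
)

```text
time: 14.4
eef_pos: [0.526, 0.1115, 0.0127]
orientation: [-2.331, -2.106, 0.001]
force: [-0.7, -0.2, -0.1]
opening: 0.0849
gripper_force: 0.0
```

Request:
step_arm(
  rows=[
    {"gripper": 8.5, "xyz": [0, 3.7, 0], "yaw": 0},
    {"gripper": 8.5, "xyz": [0, 3.7, 0], "yaw": 0},
    {"gripper": 8.5, "xyz": [0, 3.7, 0], "yaw": 0},
    {"gripper": 8.5, "xyz": [0, -1, 0], "yaw": 0},
    {"gripper": 6, "xyz": [0, -5, -3], "yaw": 0},
    {"gripper": 4, "xyz": [0, -8, -7], "yaw": 0},
    {"gripper": 4, "xyz": [0, -8, -11], "yaw": 0},
    {"gripper": 4, "xyz": [0, -8, -14], "yaw": 0},
    {"gripper": 4, "xyz": [0, -8, -14], "yaw": 0},
  ],
)

```text
time: 15.3
eef_pos: [0.4478, 0.1207, 0.156]
orientation: [2.327, 2.103, 0.007]
force: [-0.3, 0.8, -0.3]
opening: 0.0402
gripper_force: 0.0
```

```bash
python3 meas.py .105
python3 - <<'E'
from h import *
st()
s=np.load("s_last.npy").astype(np.uint8)
t=get_image("top")
a=cv2.resize(s[110:260,130:280,::-1],(560,560),interpolation=cv2.INTER_CUBIC)
# dial crop from original top view below
b=cv2.resize(np.load("top0.npy")[178:214,135:171,::-1],(240,240),interpolation=cv2.INTER_CUBIC)
b2=cv2.resize(np.load("side0.npy")[250:290,150:210,::-1],(240,160),interpolation=cv2.INTER_CUBIC)
o=np.zeros((560,800,3),np.uint8); o[:,:560]=a; o[:240,560:]=b; o[250:410,560:]=b2
cv2.imwrite("pics/last.png",o)
E
```

```text
...........................................###.#################
..........................................##.##################.
..........................................####################.#
..........................................##################..##
............................................##############..####
............................................#############.######
.............................................##################.
.................................................###############
..............................................###.##############
..............................................#..###############
..........................#......##.#.........##################
.....................#..################......#.################
....................##.####.####.########.....##################
..................#########.##############....##################
................#..#######################......###############.
...............#.#########.##########...##.###.#################
...............#.##############.####..####.#..#..###########
[... 1312 characters left out ...]
.........................................................
................................................................
................................................................
................................................................
................................................................
................................................................
................................................................
window origin 156 202
0 bbox u 175.0 205.0 v 212.9 238.1
0.008 bbox u 172.4 202.3 v 212.2 237.3
0.016 bbox u 169.8 199.6 v 211.5 236.4
t 15.35 g [-0.2134  0.1048] z 0.154 hd 1.571 j [ 0.49  0.41 -1.02  2.08  0.45  0.89 -0.9 ] F [ 0.8 -0.4 -0.5] op 0.04
```

View pics/last.png

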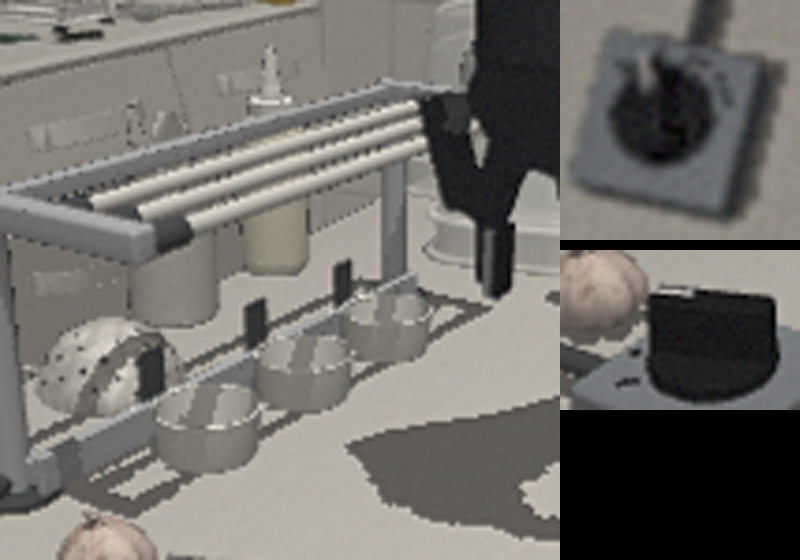

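The picture shows all three ramekins upright and touching the rail, at (207,430), (305,372) and (388,325). Each has the same offset from its own tab relative to its size. The dial's stripe is at (647,75) in the inset, with the marks around it. Next I measure the bar and mark angles.

Run:
```python
from h import *
c=W(-.165,.3)
for n in("top","side"):
    im=cv2.cvtColor(np.load(f"{n}0.npy"),cv2.COLOR_RGB2GRAY).astype(np.float32); print(n)
    for r in(.031,.034,.037):
        row=[]
        for a in range(-120,181,6):
            p=c+r*np.array([np.cos(np.radians(a)+G[2]),np.sin(np.radians(a)+G[2])]); u,v=proj(n,(*p,.045))
            row.append(f"{a}:{int(cv2.getRectSubPix(im,(1,1),(float(u),float(v)))[0,0])}")
        print(r," ".join(row))
for uv in[(167,283),(169.2,275)]:
    d=inv(ray("side",*uv,.045))-[-.165,.3]; print(d,np.degrees(np.arctan2(d[1],d[0])))
t=np.load("top0.npy")
# bar stripe & dark dial centroid
for uv in[(135+87/6.667,178+75/6.667)]:
    d=inv(ray("top",*uv,.078))-[-.165,.3]; print("stripe",d,np.degrees(np.arctan2(d[1],d[0])))
S=lambda x,y:(150+(x-560)/4,250+(y-250)/4)
e=[inv(ray("side",*S(*p),.078)) for p in((672,291),(775,298))]; d=e[0]-e[1]; print("bar",e,np.degrees(np.arctan2(d[1],d[0])))
mv(-.165,.3,.075,'A'); st()
```

```text
top
0.031 -120:110 -114:109 -108:110 -102:109 -96:109 -90:108 -84:104 -78:107 -72:109 -66:105 -60:86 -54:78 -48:78 -42:76 -36:87 -30:89 -24:99 -18:93 -12:86 -6:83 0:69 6:58 12:50 18:41 24:31 30:43 36:95 42:109 48:75 54:51 60:38 66:43 72:44 78:46 84:42 90:43 96:52 102:62 108:68 114:77 120:82 126:93 132:96 138:100 144:104 150:105 156:104 162:106 168:106 174:105 180:107
0.034 -120:110 -114:107 -108:102 -102:96 -96:93 -90:95 -84:97 -78:102 -72:104 -66:105 -60:97 -54:91 -48:86 -42:85 -36:81 -30:76 -24:95 -18:93 -12:79 -6:77 0:75 6:82 12:81 18:66 24:43 30:48 36:96 42:106 48:66 54:56 60:67 66:73 72:76 78:75 84:75 90:68 96:77 102:86 108:92 114:98 120:102 126:103 132:105 138:106 144:106 150:106 156:107 162:108 168:106 174:104 180:106
0.037 -120:106 -114:94 -108:81 -102:71 -96:69 -90:68 -84:72 -78:83 -72:90 -66:96 -60:102 -54:106 -48:100 -42:101 -36:89 -30:88 -24:98 -18:82 -12:74 -6:77 0:80 6:100 12:100 18:85 24:59 30:69 36:109 42:95 48:65 54:67 60:88 66:101 72:98 78:97 84:96 90:100 96:101 102:102 108:102 114:104 120:105 126:105 132:103 138:105 144:107 150:106 156:107 162:103 168:100 174:96 18
[... 800 characters left out ...]
:170 -78:14 -72:33 -66:33 -60:34 -54:31 -48:27 -42:30 -36:25 -30:27 -24:26 -18:24 -12:26 -6:27 0:26 6:24 12:15 18:62 24:112 30:105 36:119 42:124 48:118 54:120 60:118 66:125 72:118 78:117 84:124 90:122 96:122 102:119 108:120 114:118 120:118 126:118 132:119 138:118 144:119 150:118 156:120 162:121 168:118 174:119 180:119
[0.02382779 0.03581544] 56.36442012665374
[0.03635612 0.01685587] 24.873963555968178
stripe [0.01590123 0.00881222] 28.994550046607326
bar [array([-0.14775948,  0.31428214]), array([-0.18621353,  0.29675247])] 24.506349999419296
xyz [19.6   4.91  7.74] yaw 1.571
t 15.4 g [-0.2141  0.1041] z 0.1527 hd 1.571 j [ 0.48  0.41 -1.02  2.08  0.46  0.89 -0.9 ] F [ 0.3 -0.5 -1. ] op 0.04
```

Mark angles in the gantry frame are off ≈ +55°, one dot ≈ +22°, two dots ≈ -12°, three dots ≈ -46°. The pointer is at about +27°. I'll grip the bar at 27° and turn it clockwise to -12°, using the half-turned grasp because of joint 7's range.

Request:
step_arm(
  rows=[
    {"gripper": 4, "xyz": [4, 1, 0], "yaw": -0.15},
    {"gripper": 4, "xyz": [8, 2, 0], "yaw": -0.3},
    {"gripper": 4, "xyz": [12, 3, 0], "yaw": -0.45},
    {"gripper": 4, "xyz": [16, 4, 0], "yaw": -0.6},
    {"gripper": 4, "xyz": [19.6, 4.9, 0], "yaw": -0.75},
    {"gripper": 4, "xyz": [19.6, 4.9, 0], "yaw": -0.9},
    {"gripper": 4, "xyz": [19.6, 4.9, 0], "yaw": -1.05},
    {"gripper": 4, "xyz": [19.6, 4.9, 0], "yaw": -1.2},
    {"gripper": 4, "xyz": [19.6, 4.9, 0], "yaw": -1.35},
    {"gripper": 4, "xyz": [19.6, 4.9, 0], "yaw": -1.5},
  ],
)

```text
time: 16.4
eef_pos: [0.5144, 0.309, 0.1503]
orientation: [-0.259, -3.128, 0.004]
force: [-0.8, -0.3, 0.0]
opening: 0.0398
gripper_force: 0.0
```

Request:
step_arm(
  rows=[
    {"gripper": 4, "xyz": [0, 0, 0], "yaw": -0.15},
    {"gripper": 4, "xyz": [0, 0, 0], "yaw": -0.3},
    {"gripper": 4, "xyz": [0, 0, 0], "yaw": -0.45},
    {"gripper": 4, "xyz": [0, 0, 0], "yaw": -0.54},
    {"gripper": 4, "xyz": [0, 0, 0], "yaw": -0.54},
  ],
)

```text
time: 16.9
eef_pos: [0.5145, 0.3091, 0.1504]
orientation: [0.575, -3.085, 0.002]
force: [0.7, -0.4, -0.1]
opening: 0.0403
gripper_force: 0.0
```

```bash
python3 -c "
from h import *
st(); mv(-.164,.301,.069,'A'); print('want hd',np.radians(27)-np.pi)"
```

```text
t 16.9 g [-0.1654  0.3   ] z 0.1504 hd -2.671 j [ 0.22  0.86 -1.32  1.76  0.87  1.26  0.61] F [ 0.7 -0.4 -0.1] op 0.04
xyz [-0.2   0.03  8.14] yaw -2.671
want hd -2.670353755551324
```

Request:
step_arm(
  rows=[
    {"gripper": 4, "xyz": [0, 0, 3], "yaw": 0},
    {"gripper": 4, "xyz": [0, 0, 6], "yaw": 0},
    {"gripper": 4, "xyz": [0, 0, 7.5], "yaw": 0},
    {"gripper": 4, "xyz": [0, 0, 8.1], "yaw": 0},
    {"gripper": 4, "xyz": [0, 0, 8.1], "yaw": 0},
  ],
)

```text
time: 17.4
eef_pos: [0.5154, 0.3095, 0.0712]
orientation: [0.573, -3.088, 0.0]
force: [0.1, 0.1, 0.2]
opening: 0.0401
gripper_force: 0.0
```

```bash
python3 -c "
from h import *
st()"
```

```text
t 17.4 g [-0.1646  0.3006] z 0.0712 hd -2.672 j [ 0.18  0.93 -1.23  1.82  0.98  1.15  0.54] F [0.1 0.1 0.2] op 0.04
```

Request:
step_arm(
  rows=[
    {"gripper": 0.5, "xyz": [0, 0, 0], "yaw": 0},
    {"gripper": 0.5, "xyz": [0, 0, 0], "yaw": 0},
    {"gripper": 0.5, "xyz": [0, 0, 0], "yaw": 0},
    {"gripper": 0.5, "xyz": [0, 0, 0], "yaw": 0},
    {"gripper": 0.5, "xyz": [0, 0, 0], "yaw": 0},
  ],
)

```text
time: 17.9
eef_pos: [0.5138, 0.3142, 0.0736]
orientation: [-0.578, 3.087, 0.015]
force: [-2.8, 8.6, -3.2]
opening: 0.0125
gripper_force: 60.3
```

```bash
python3 -c "
from h import *
st()"
```

```text
t 17.9 g [-0.1667  0.3051] z 0.0736 hd -2.669 j [ 0.17  0.93 -1.24  1.82  0.97  1.15  0.54] F [-2.8  8.6 -3.2] op 0.012
```

Request:
step_arm(
  rows=[
    {"gripper": 0.5, "xyz": [0, 0.45, 0], "yaw": 0},
    {"gripper": 0.5, "xyz": [0, 0.45, 0], "yaw": 0.1},
    {"gripper": 0.5, "xyz": [0, 0.45, 0], "yaw": 0.2},
    {"gripper": 0.5, "xyz": [0, 0.45, 0], "yaw": 0.3},
    {"gripper": 0.5, "xyz": [0, 0.45, 0], "yaw": 0.4},
    {"gripper": 0.5, "xyz": [0, 0.45, 0], "yaw": 0.5},
    {"gripper": 0.5, "xyz": [0, 0.45, 0], "yaw": 0.6},
    {"gripper": 0.5, "xyz": [0, 0.45, 0], "yaw": 0.68},
    {"gripper": 0.5, "xyz": [0, 0.45, 0], "yaw": 0.68},
    {"gripper": 0.5, "xyz": [0, 0.45, 0], "yaw": 0.68},
  ],
)

```text
time: 18.9
eef_pos: [0.5135, 0.3178, 0.0736]
orientation: [0.486, 3.104, 0.013]
force: [-1.7, 6.9, -2.2]
opening: 0.0124
gripper_force: 60.4
```

```bash
python3 -c "
from h import *
st()"
```

```text
t 18.9 g [-0.1673  0.3086] z 0.0736 hd 2.933 j [ 0.12  0.85 -1.12  1.82  0.88  1.06 -0.08] F [-1.7  6.9 -2.2] op 0.012
```

Request:
step_arm(
  rows=[
    {"gripper": 4, "xyz": [0, 0, 0], "yaw": 0},
    {"gripper": 4, "xyz": [0, 0, 0], "yaw": 0},
    {"gripper": 4, "xyz": [0, 0, 0], "yaw": 0},
    {"gripper": 4, "xyz": [0, 0, -5], "yaw": 0},
    {"gripper": 4, "xyz": [0, 0, -10], "yaw": 0},
    {"gripper": 4, "xyz": [4, 0, -12], "yaw": 0},
    {"gripper": 4, "xyz": [8, 0, -12], "yaw": 0},
    {"gripper": 4, "xyz": [12, 0, -12], "yaw": 0},
    {"gripper": 4, "xyz": [12, 0, -12], "yaw": 0},
  ],
)

```text
time: 19.8
eef_pos: [0.3947, 0.3522, 0.1929]
orientation: [0.475, 3.104, -0.0]
force: [-1.0, -0.3, 0.8]
opening: 0.0401
gripper_force: 0.0
```

Run:
```python
from h import *
st()
for n in("top","side"):
    im=get_image(n); np.save(f"{n}9.npy",im); b=np.load(f"{n}0.npy")
    u,v=proj(n,(*W(-.165,.302),.07)); u,v=int(round(u)),int(round(v))
    w=9 if n=="top" else 26; h=9 if n=="top" else 14
    for k in(b,im):
        g=k.min(2)[v-h:v+h+1,u-w:u+w+1]; print(n,u-w,v-h)
        for r in g: print("".join("#" if c<40 else "+" if c<70 else "." if c<125 else "O" for c in r))
```

```text
t 19.8 g [-0.289   0.3307] z 0.1929 hd 2.94 j [ 0.12  0.63 -1.29  1.89  0.67  1.15 -0.16] F [-1.  -0.3  0.8] op 0.04
top 140 186
.........++........
.........#++....+..
....++...####+.....
.....++..+####++...
.....++..+#####++..
....+##.+########..
...+###+#########+.
...+#############+.
..+##############+.
..+##############+.
...+#####+#######+.
...+#############+.
...+#############..
....+###########+..
....++#########+...
.....++#######+....
.......+++#++......
...................
...................
top 140 186
O.........+........
O.........+...+++..
........+...+#++...
O....+++#.O.###+...
.....+###..+####+.+
....+###+.+######++
....#####+#######++
...+##############+
...+#############++
...###############+
...+##############+
...+##############+
..+##############++
++++++###########++
+++++++#+#+##+##+++
++++++++++++++#+#++
+++++++++++++++++++
+++++++++++++++++++
+++++++++++++++++++
side 165 250
.OOOOOOOOOOOOOOOOOOOOOOOOOOOOOOOOOOOOOOOOOOOOOOOOOOOO
O..OOOOOOOOOOOOOOOOOOOOOOOOOOOOOOOOOOOOOOOOOOOOOOOOOO
OO..OOOOOOOOOOOOOOOOOOOOOOOOOOOOOOOOOOOOOOOOOOOOOOOOO
OOO.OOOOOOOOOOOOOOOOOOOO
[... 2258 characters left out ...]
......OOOO+#######################OOOOOOOOOO........
.......OOO.+#######################+OOOOOOO..........
.....OOOOO.+########################++.OO............
...OOOOOOO.+#################+#######+.++............
...OOOOOO+############################+..............
..OOOOOOO+#############################..............
.OOOOOOO.+#############################+.............
OOOOOOOO+###+##########################+.............
OOOO.OO.###############################+.............
OO.##..+###############################+.............
OO...O.+################################.............
OOOOOO.+#####+##########################+............
OOOOOO.+################################.............
```

Run:
```python
from h import *
from meas import sil
# side bias at box
C=[((275,545),(-.207,.342)),((162,488),(-.123,.342)),((368,467),(-.207,.258))]
off=np.array([np.array((100+u/3,120+v/3))-proj("side",(*W(*g),.045)) for (u,v),g in C]); print("box side click-proj",off.round(1).tolist())
b=off.mean(0)
for nm,uv in(("off",(167.7,282.8)),("one",(169.2,275))):
    d=inv(ray("side",*(np.array(uv)-b),.045))-[-.165,.3]; print(nm,d.round(4),np.degrees(np.arctan2(*d[::-1])).round(1),np.hypot(*d).round(4))
# dark mark pixels on top face, top view now (bias from box corners)
for f in("top0.npy","top9.npy"):
    im=np.load(f).min(2).astype(float); o=[]
    for v in range(180,212):
        for u in range(138,170):
            d=inv(ray("top",u-.48,v+.05,.045))-[-.165,.3]; r=np.hypot(*d)
            if .031<r<.041 and abs(d[0])<.039 and abs(d[1])<.039 and im[v,u]<82: o.append((int(np.degrees(np.arctan2(*d[::-1]))),int(r*1e3),int(im[v,u])))
    print(f,sorted(o))
# tab-to-ramekin offset check in last side picture
k=560/150; P=lambda x,y:np.array((130+x/k,110+y/k))
for gy,tab,ram in((.105,(150,347),(207,430)),(0,(256,300),(305,372)),(-.105,(342,262),(388,325))):
    m=P(*ram)-P(*tab); h=sil("side",.016,gy); h=(h.min(0)+h.max(0))/2
    for dy in(-.008,0,.008):
        h=sil("side",.016,gy+dy); h=(h.min(0)+h.max(0))/2; print(gy,dy,"meas",m.round(1),"pred",(h-proj("side",(*W(.053,gy),.064))).round(1))
```

```text
box side click-proj [[-5.5, 3.2], [-1.8, 1.2], [-5.4, 3.7]]
off [0.0225 0.0256] 48.6 0.0341
one [0.0358 0.0071] 11.2 0.0365
top0.npy [(-121, 40, 75), (-114, 40, 52), (-110, 38, 60), (-106, 36, 66), (-103, 39, 48), (-101, 34, 76), (-99, 38, 47), (-94, 36, 58), (-88, 35, 58), (-83, 35, 73), (-82, 38, 50), (-77, 38, 48), (-72, 38, 54), (-67, 39, 60), (-62, 39, 69), (-57, 40, 79), (-50, 31, 79), (-35, 32, 80), (-31, 34, 71), (-27, 32, 75), (-15, 36, 80), (-10, 35, 66), (-4, 33, 77), (-3, 37, 75), (0, 33, 73), (2, 36, 76), (6, 32, 72), (12, 32, 75), (18, 32, 62), (22, 40, 78), (23, 36, 68), (24, 33, 47), (28, 37, 49), (30, 34, 28), (32, 31, 36), (35, 35, 76), (47, 36, 73), (51, 33, 60), (52, 38, 52), (55, 35, 58), (55, 40, 69), (59, 32, 43), (59, 38, 81), (63, 35, 72), (68, 33, 53), (73, 31, 34), (76, 34, 64), (81, 33, 51), (87, 31, 32), (88, 35, 61), (93, 31, 35), (94, 34, 58), (100, 34, 70), (106, 34, 76), (119, 31, 74)]
top9.npy [(-177, 31, 52), (-176, 34, 60), (-175, 38, 64), (-171, 31, 53), (-170, 34, 55), (-170, 38, 55), (-165, 31, 61), (-165, 34, 55), (-165, 38, 60), (-160, 38, 59)
[... 2076 characters left out ...]
[13.1 19.3] pred [13.5 18.6]
0 0 meas [13.1 19.3] pred [11.7 19.6]Traceback (most recent call last):
  File "<stdin>", line 22, in <module>
  File "meas.py", line 5, in sil
    q=[proj(n,(*(W(gx,gy)+r*np.array([np.cos(a),np.sin(a)])),z)) for z,r in((0,.031),(.034,.0345)) for a in np.linspace(0,6.28,60)]
       ~~~~^^^^^^^^^^^^^^^^^^^^^^^^^^^^^^^^^^^^^^^^^^^^^^^^^^^^^
  File "h.py", line 10, in proj
    c,R,t,f=cam(n); q=R@np.array(p)+t; return f*q[0]/q[2]+c["cx"],f*q[1]/q[2]+c["cy"]
            ~~~^^^
  File "h.py", line 4, in cam
    c=get_calibration(n); R=cv2.Rodrigues(np.array(c["rvec"],float))[0]; t=np.array(c["tvec"],float).ravel()
ValueError: time passes only in moves, steps and waits
```

```bash
sed -i 's/^def cam(n):/import functools\n@functools.lru_cache(None)\ndef cam(n):/' h.py
python3 - <<'E'
from h import *
s=np.load("s_last.npy").astype(int); b=np.load("side0.npy").astype(int)
d=s[...,2]-s[...,0]; g=s.sum(2)//3
print("rail/table/ram samples b-r:",d[222:224,190:193].tolist(),d[240,260],)
for v in range(184,246):
    print(v,"".join(("R" if d[v,u]>2 else ("w" if g[v,u]>135 else "+" if g[v,u]>105 else "-" if g[v,u]>60 else "#")) for u in range(140,252)))
E
```

```text
rail/table/ram samples b-r: [[-13, -11, -13], [-12, -12, -14]] -8
184 ++++++++++++++++++++++++--+++++++++++++++++++++--+-wwwwwwwwwwwwwwwwwwwwwwwwwwww-R###+w-wwwww----+ww+++wwwwwwwwww
185 ++++++++++++++++++++++++-++++++++++++++++++++++--wwwwwwwwwwwwwwwwwwwwwwwwwwwwww-R###----------+ww+-+++wwwwwwwwww
186 ++++++++++++++++w+++++++--+++++++++++++++++++++-+wwwwwwwwwwwwwwwwwwwwwwwwwwwwww-#R##--------+ww+-+++++wwwwwwwwww
187 ++++++++++++++++++++++++--+++++++++++++++++++++-+wwwwwwwwwwwwwwwwwwwwwwwwwwwwww-####--w+-++ww+++--+++-R+wwwwwwww
188 ++++++++++++++++++++++++--+++++++++++++++++++++-+wwwwwwwwwwwwwwwwwwwwwwwwwwwwww-R###-www+ww++++--++++--R--wwwwww
189 ++++++++++++++++++++++++--+++++++++++++++++++++-+wwwwwwwwwww+wwwwwwwwwwwwwwww---##R-++wwwww++++++wwww+-R------ww
190 ++++++++++++++++++++++++--+++++++++++++++++++++++wwwwwwwww+-R+wwwwwwwwwwww------##-+ww+w+ww+++++wwwwww++--------
191 ++++++++++++++++++++++++--+++++++++++++++++++++--wwwwwww+-R##+wwwwwwwwww------w+#-ww+wwwwww+++++wwwwww++-------+
192 ++++++++++++++++++++++++--+++++++++++++++++++++-+wwwwww-#####+wwwwwwww------www++wwwwwwwwww+++
[... 5519 characters left out ...]
40 -++----------------++wwwwwwwwww-------wwwwwwwwwwwwwwwwwwwwwwwwwwwwwwwwwwwwwwwwwwwwwwwwwwwww+--------------------
241 -+---R#------------wwwwwwwwww---------wwwwwwwwwwwwwwwwwwwwwwwwwwwwwwwwwwwwwwwwwwwwwwwwwwwww+--------------------
242 R---R#-++-------------wwwww----------wwwwwwwwwwwwwwwwwwwwwwwwwwwwwwwwwwwwwwwwwwwwwwwwwwwwww+--------------------
243 -RR#--www++--------------w+------+++wwwwwwwwwwwwwwwwwwwwwwwwwwwwwwwwwwwwwwwwwwwwwwwwwwwwwwww+-------------------
244 ##R-wwwwwww+++-------------------wwwwwwwwwwwwwwwwwwwwwwwwwwwwwwwwwwwwwwwwwwwwwwwwwwwwwwwwwww++-+----------------
245 #--wwwwwwwwwww++---------------+wwwwwwwwwwwwwwwwwwwwwwwwwwwwwwwwwwwwwwwwwwwwwwwwwwwwwwwwwwwwww+w++++------------
```

Run:
```python
from h import *
L=np.array([(154.5,226),(162.5,222),(168.5,219),(190.5,208),(194.5,206),(214.5,196),(218.5,194)]); pm=np.polyfit(L[:,0],L[:,1],2); print("fit res",(np.polyval(pm,L[:,0])-L[:,1]).round(2))
M=np.array([proj("side",(*W(.05,y),.03)) for y in np.linspace(-.2,.2,21)]); pp=np.polyfit(M[:,0],M[:,1],2)
print("rail line bias v",(np.polyval(pm,[160,190,215])-np.polyval(pp,[160,190,215])).round(2))
def ref(x,y):
    q=np.array([proj("side",(*(W(x,y)+.0328*np.array([np.cos(a),np.sin(a)])),.017)) for a in np.linspace(0,6.28,90)])
    f=np.array([proj("side",(*(W(x,y)+.031*np.array([np.cos(a),np.sin(a)])),0)) for a in np.linspace(0,6.28,90)])
    return (q[:,0].min()+q[:,0].max())/2,f[:,1].max(),np.ptp(q[:,0])
for y,(u,v),tab in((.105,(184.8,236.3),170.5),(0,(211,220.3),197.7),(-.105,(233.5,206.7),221.7)):
    print(y,"meas gap",round(v-np.polyval(pm,u),1),"u-tab",round(u-tab,1))
    for x,dy in((.016,0),(.008,0),(0,0),(.016,-.008),(.016,.008)):
        a,b,w=ref(x,y+dy); t=[proj("side",(*W(tx,y),.055))[0] for tx in(.05,.06)]; print("  ",x,dy,"gap",round(b-np.polyval(pp,a),1),"u-tab",np.round(a-np.array(t),1),"w",round(w,1))
```

```text
fit res [0. 0. 0. 0. 0. 0. 0.]
rail line bias v [0.43 0.76 1.03]
0.105 meas gap 25.4 u-tab 14.3
   0.016 0 gap 26.4 u-tab [11.8 15. ] w 28.1
   0.008 0 gap 28.6 u-tab [14.5 17.7] w 28.2
   0 0 gap 30.8 u-tab [17.1 20.3] w 28.3
   0.016 -0.008 gap 26.1 u-tab [14.  17.2] w 27.9
   0.016 0.008 gap 26.6 u-tab [ 9.6 12.8] w 28.4
0 meas gap 22.5 u-tab 13.3
   0.016 0 gap 23.5 u-tab [10.8 13.9] w 25.3
   0.008 0 gap 25.5 u-tab [13.3 16.4] w 25.4
   0 0 gap 27.5 u-tab [15.9 18.9] w 25.5
   0.016 -0.008 gap 23.4 u-tab [12.6 15.7] w 25.1
   0.016 0.008 gap 23.7 u-tab [ 9. 12.] w 25.5
-0.105 meas gap 20.2 u-tab 11.8
   0.016 0 gap 21.3 u-tab [10.  12.9] w 23.0
   0.008 0 gap 23.1 u-tab [12.4 15.3] w 23.1
   0 0 gap 24.9 u-tab [14.8 17.6] w 23.2
   0.016 -0.008 gap 21.1 u-tab [11.5 14.4] w 22.9
   0.016 0.008 gap 21.4 u-tab [ 8.5 11.4] w 23.2
```

All three are at the rail: each gap matches the touching value, and they are within about 4 mm of their tabs laterally. Next I refine the dial mark and pointer angles.

Run:
```python
from h import *
ims=[cv2.cvtColor(np.load(f),cv2.COLOR_RGB2GRAY).astype(np.float32) for f in("top0.npy","top9.npy")]
for r in(.033,.035,.037,.039):
    for k,im in enumerate(ims):
        row=[]
        for a in range(-60,73,4):
            p=np.array([-.165,.3])+r*np.array([np.cos(np.radians(a)),np.sin(np.radians(a))]); u,v=proj("top",(*W(*p),.045))
            row.append(int(cv2.getRectSubPix(im,(1,1),(float(u+.48),float(v-.05)))[0,0]))
        print(r,k,row)
print(list(range(-60,73,4)))
for k,f in enumerate(("top0.npy","top9.npy")):
    im=np.load(f).min(2).astype(float); print(f)
    for v in range(183,200): print(v," ".join(f"{int(x):3d}" for x in im[v,140:164]))
```

```text
0.033 0 [102, 98, 95, 90, 88, 88, 84, 78, 75, 89, 98, 94, 83, 80, 79, 74, 74, 76, 78, 72, 61, 48, 36, 38, 74, 100, 112, 88, 59, 53, 44, 48, 49, 50]
0.033 1 [63, 59, 55, 53, 53, 58, 57, 67, 77, 92, 101, 89, 70, 61, 56, 55, 65, 76, 82, 90, 92, 77, 76, 73, 73, 69, 68, 63, 59, 53, 52, 55, 52, 55]
0.035 0 [101, 104, 106, 99, 98, 99, 91, 76, 84, 94, 96, 86, 73, 72, 77, 76, 82, 91, 93, 88, 76, 58, 42, 44, 78, 106, 108, 79, 62, 57, 62, 68, 70, 72]
0.035 1 [62, 62, 61, 59, 64, 74, 78, 81, 91, 102, 103, 89, 70, 65, 66, 69, 80, 95, 99, 98, 89, 68, 70, 81, 93, 92, 89, 85, 73, 66, 69, 72, 74, 79]
0.037 0 [98, 104, 105, 104, 105, 103, 102, 93, 95, 99, 96, 84, 80, 80, 78, 78, 86, 100, 101, 98, 88, 68, 51, 62, 89, 118, 100, 74, 60, 65, 77, 86, 91, 90]
0.037 1 [61, 64, 63, 64, 73, 86, 98, 99, 104, 109, 106, 89, 84, 84, 83, 84, 92, 107, 109, 103, 87, 62, 73, 89, 105, 113, 104, 98, 82, 77, 83, 91, 97, 99]
0.039 0 [83, 94, 104, 106, 106, 105, 103, 103, 101, 100, 100, 93, 90, 88, 82, 82, 88, 100, 102, 100, 90, 73, 62, 79, 102, 121, 93, 74, 59, 69, 87, 97, 102, 100]
0.039 1 [59, 63, 63, 69, 80, 102, 110, 
[... 2988 characters left out ...]

193 109 113  93  53  37  27  24  25  14  19  22  19  18  10  14  21  18  39  61  50  46  59  62  54
194 112 105  83  47  32  28  23  21   5  14  10   7  10   9  17  10  26  41  59  58  61  62  66  54
195 110 108  73  38  20  29  16  16  25  12  19  10  13  18  20  22  10  28  58  69  64  64  57  52
196 112 110  78  44  33  31  26   7  16  25  11  13  18  30  10  19  11  28  60  68  65  69  58  44
197 101 100  76  44  39  28  22  17  27  10  16  23  12  24  10  27  26  36  56  61  63  59  54  52
198  70  70  54  39  31  38  28  18  19   8  10  22  18  21  24  12  28  47  67  65  68  61  58  53
199  40  45  48  46  41  42  33  36  34  24  29  32  24  24  22   6  36  64  65  67  65  63  51  50
```

Run:
```python
from h import *
from scipy.optimize import least_squares
m=np.array([inv(ray("top",*p,.045)) for p in((144.3,187.9),(149.7,186.2),(155.2,186.8),(159.2,191.1))])
f=lambda q:np.ravel(np.array([q[0],q[1]])+q[2]*np.c_[np.cos(q[3]-.6*np.arange(4)),np.sin(q[3]-.6*np.arange(4))]-m)
for fix in(0,1):
    r=least_squares(f if not fix else (lambda q:np.r_[f(q),3*(q[0]+.165),3*(q[1]-.2985)]),[-.165,.3,.036,.9]); print(r.x.round(4),"two deg",np.degrees(r.x[3]-1.2).round(1),(r.fun*1e3).round(1))
    for nm,p in(("old",(147.3,188.3)),("new",(150,189))):
        d=inv(ray("top",*p,.078))-r.x[:2]; a=np.arctan2(*d[::-1]); print(nm,d.round(4),np.degrees(a).round(1),"dial",(r.x[3]-a).round(2))
```

```text
[-0.1627  0.3045  0.0338  0.899 ] two deg -17.2 [-0.6 -0.1  1.1  0.3 -0.7 -0.5  0.2  0.3]
old [0.0164 0.0076] 24.8 dial 0.47
new [ 0.0158 -0.002 ] -7.3 dial 1.03
[-0.1647  0.2994  0.0355  1.0142] two deg -10.6 [-4.7 -1.6 -0.6 -0.5  0.1 -2.2  2.4 -3.5  1.   2.6]
old [0.0183 0.0127] 34.9 dial 0.41
new [0.0177 0.0032] 10.1 dial 0.84
```

The free fit of the four marks gives phase 0.90 rad, so the two-dot mark is at -17°. The pointer is now at about -8 to -12° (dial ≈ 1.05), so I regrip and turn slightly further.

```bash
python3 -c "
from h import *
st(); mv(-.165,.306,.071,'A')"
```

```text
t 19.9 g [-0.2835  0.3295] z 0.1921 hd 2.932 j [ 0.12  0.63 -1.29  1.88  0.67  1.15 -0.16] F [ 0.9  0.5 -0.1] op 0.04
xyz [-12.06   0.17  12.14] yaw 2.932
```

Request:
step_arm(
  rows=[
    {"gripper": 4, "xyz": [-4, 0, 0], "yaw": 0},
    {"gripper": 4, "xyz": [-8, 0.1, 0], "yaw": 0},
    {"gripper": 4, "xyz": [-12, 0.2, 0], "yaw": 0},
    {"gripper": 4, "xyz": [-12, 0.2, 4], "yaw": 0},
    {"gripper": 4, "xyz": [-12, 0.2, 8], "yaw": 0},
    {"gripper": 4, "xyz": [-12, 0.2, 11], "yaw": 0},
    {"gripper": 4, "xyz": [-12, 0.2, 12], "yaw": 0},
    {"gripper": 4, "xyz": [-12, 0.2, 12], "yaw": 0},
  ],
)

```text
time: 20.7
eef_pos: [0.5154, 0.3143, 0.0702]
orientation: [-0.492, -3.101, 0.003]
force: [-0.4, 0.3, 0.1]
opening: 0.0404
gripper_force: 0.0
```

Request:
step_arm(
  rows=[
    {"gripper": 0.5, "xyz": [0, 0, 0], "yaw": 0},
    {"gripper": 0.5, "xyz": [0, 0, 0], "yaw": 0},
    {"gripper": 0.5, "xyz": [0, 0, 0], "yaw": 0},
    {"gripper": 0.5, "xyz": [0, 0, 0], "yaw": 0},
    {"gripper": 0.5, "xyz": [0, 0, 0], "yaw": 0.07},
    {"gripper": 0.5, "xyz": [0, 0, 0], "yaw": 0.13},
    {"gripper": 0.5, "xyz": [0, 0, 0], "yaw": 0.13},
    {"gripper": 0.5, "xyz": [0, 0, 0], "yaw": 0.13},
  ],
)

```text
time: 21.5
eef_pos: [0.5163, 0.3174, 0.0739]
orientation: [0.687, 3.062, 0.007]
force: [1.5, 3.1, 8.3]
opening: 0.0123
gripper_force: 61.8
```

```bash
python3 -c "
from h import *
st()"
```

```text
t 21.5 g [-0.1645  0.3085] z 0.0739 hd 2.802 j [ 0.1   0.83 -1.08  1.81  0.85  1.05 -0.19] F [1.5 3.1 8.3] op 0.012
```

Request:
step_arm(
  rows=[
    {"gripper": 4, "xyz": [0, 0, 0], "yaw": 0},
    {"gripper": 4, "xyz": [0, 0, 0], "yaw": 0},
    {"gripper": 4, "xyz": [0, 0, 0], "yaw": 0},
    {"gripper": 4, "xyz": [0, 0, -5], "yaw": 0},
    {"gripper": 4, "xyz": [0, 0, -10], "yaw": 0},
    {"gripper": 4, "xyz": [4, 0, -12], "yaw": 0},
    {"gripper": 4, "xyz": [8, 0, -12], "yaw": 0},
    {"gripper": 4, "xyz": [12, 0, -12], "yaw": 0},
    {"gripper": 4, "xyz": [12, 0, -12], "yaw": 0},
  ],
)

```text
time: 22.4
eef_pos: [0.4003, 0.3691, 0.1924]
orientation: [-0.674, -3.068, 0.001]
force: [-0.6, 0.9, -0.2]
opening: 0.04
gripper_force: 0.0
```

Run:
```python
from h import *
st(); im=get_image("top").min(2); np.save("t10.npy",im)
for v in range(185,194): print(v," ".join(f"{int(x):3d}" for x in im[v,140:164]))
c=np.array([-.1627,.3045])
k=im[186:193,147:154].astype(float).copy(); 
for p in((150,189),(150.5,189.2),(151,189.3),(151.5,189.6)):
    d=inv(ray("top",*p,.078))-c; print(p,"dial",(.9-np.arctan2(*d[::-1])).round(2))
s=get_image("side"); b=np.load("s_last.npy"); print("ramekin region change",np.abs(s[205:225,175:240].astype(int)-b[205:225,175:240]).mean())
```

```text
t 22.4 g [-0.2852  0.3481] z 0.1924 hd 2.811 j [ 0.06  0.63 -1.25  1.85  0.66  1.15 -0.28] F [-0.6  0.9 -0.2] op 0.04
185 139 120 111 111 111 112 107 110 108  88  81 104 111 107  98  90  95  88  85 106 136 139 137 137
186 127 114 109 104 105 113 111 111 110  87  77 101 116 107  85  79 102 108 108 106 116 110 103 100
187 125 112 106  92  82 104 114 108 108  90  68  82 113 104  68  53  60  81 106 108 111 110 110 100
188 127 112 112  96  70  82  98  76  57  54  50  68  77  67  52  51  54  58  73  82 102 109 112 105
189 124 113 111 106  89  63  58  35  12  23  56  69  45  18  21  49  64  58  43  52  68  84  77  74
190 117 112 114 108  78  50  22  24  21  54  78  67  32   8  17  28  50  65  52  48  53  58  60  56
191 107 112 106  90  55  30   8  11  30  64  75  40  11   9   3  10  40  53  56  39  51  59  67  55
192 110 111 105  71  29  18  14  20  30  43  37  33   9  18  22   4  24  47  61  55  51  59  63  60
193 110 110  93  54  29  10  22  14  15  27   1  12  19   4  23   9  30  35  59  45  48  61  61  53
(150, 189) dial 1.02
(150.5, 189.2) dial 1.14
(151, 189.3) dial 1.25
(151.5, 189.6) dial 1.37
ramekin region change 36.116410256410255
```

Run:
```python
from h import *
s=get_image("side").astype(int).mean(2)
for v in range(190,240,2): print(v,"".join("w" if x>135 else "+" if x>105 else "-" if x>60 else "#" for x in s[v,150:252]))
```

```text
190 ++++++++++++++-++++++wwwwwwwwwww+++++++www########################################-+w+wwwwwww+-#######
192 ++++++++++++++-+++++wwwwwwwwwwwww++++++wwww######################################+ww++wwwwwww++-######
194 ++++++++++++++++++++wwwwwwwwwwwwww++++wwwww+####################################-+w++wwwwwwww+www-####
196 ++-wwwwwwwwwwwwwww+-++wwwww++ww++++wwwwwwwww-###################################www+++wwwwww++########
198 wwwwwwwwwwwwwwwww+wwwwwwwwwwwwwwwwwwwwwwwwwww###################################+++++++wwww+++########
200 wwwwwwwwwwwwww+++-++----wwwwwwwwwwwwwwwwwww+--#################################++++++++www++++########
202 wwwwwwwwwwww-+++++--++---+wwwwwwwwwwwww+---+++-#-##############################+++++++ww+++++-########
204 wwwwwwwwww++++++-+-####-ww-wwwwwwww+--+++wwwwwwwwwww--########################-+++++++++++++++########
206 wwwwww+#-+++++ww+#######wwwwwww+---++wwwwwwww+++++wwwww+-####################-+w++++++ww+++www########
208 wwwww+++++++wwwww-######www-+--+wwwwwwwww+++++++-+++wwwwww+--################-----++wwwwwwwww+########
210 ww+w+++++++wwwwww-######-+
[... 874 characters left out ...]
+++++--++wwwwwwww+###########-++++-wwwwwwwwwwwwwwwwwwwwww-
228 -+++++++++++++++++++--+++++++++++++wwwwwww++++++-wwwwwwwwwwwww-##########-++++-wwwwwwwwwwwwwwwwwwwwwww
230 --++++++++++++++-++w+-+++++++++++++wwwwww++++++++wwwwwwwwwwwwwww-########--+++-wwwwwwwwwwwwwwwwwwwwwww
232 -+++++++++++-++www+---+++++++++++++++w+w++++++++wwwwwwwwwwwwwwwwww-######--+++-wwwwwwwwwwwwwwwwwwwww+-
234 --++++++-++-ww+----+wwwww+++++++++++++++++++++wwwwwwwwwwwwwwwwwwwwww+------+++#wwwwwwwwwwwwwwwwww+----
236 --++-++-w+------wwwwwwwwwwww--++++w+++++wwwwwwwwwwwwwwwwwwwwwwwwwwwwwww+----+wwwwwwwwwwwwwwwwww+------
238 ----w+-------++wwwwwwwwwww+----+wwwwwwwwwwwwwwwwwwwwwwwwwwwwwwwwwwwwwwwwwwwwwwwwwwwwwwwwwwww+---------
```

The change there is only the gripper blocking the view; the visible parts of the ramekins are where they were. Handing in.

```bash
python3 -c "
from workcell import *
print(finish_job())"
```

```text
the job is handed in; nothing more can be done
None
```

I handed the job in at about 22.5 s with no verdict returned: by camera, all three ramekins stand at the back rail within about 4 mm of their tabs and the dial reads about 1.2, the two-dot mark. I kept the arm clear of the spice jar and tin but took no final picture of them.

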